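# Empty the gravel beaker and set the ammonite in the dish

### The arm

A 6-joint arm with a two-finger parallel gripper is mounted at the origin on the work surface. World frame = base frame: x ahead of the robot, y to its left, z up, the work surface at z = 0. Lengths are in m, angles in rad, forces in N, time in s.
With the tool pointing down it reaches from about 0.275 to 0.975 m from the base axis. Payload 8.4 kg.
Tool frame: the origin (TCP) lies midway between the tips of the shut fingers; the grasp point (between the pads) lies 19 mm behind it; z points along the fingers, y is the direction in which the jaws open and shut (so a half turn about z gives the same grasp; the last joint's range is limited). The gripper opens to 92 mm and grips with 3 to 60 N. Pads are 20 mm wide; open, the fingers measure 128 mm over their backs; the gripper's body (75 mm by 189 mm) begins 69 mm behind the grasp point.
Start: joints at [1.303, 0.353, 1.633, -0, 1.155, -0.002], TCP at [0.164, 0.603, 0.181] pointing down, gripper open.
Joint ranges: [-2.63, 2.63], [-0.92, 2.1], [0.06, 2.66], [-1.3, 4.44], [0, 2.69], [-3.02, 3.02]. Speed limits (rad/s): [2.22, 2.22, 2.79, 3.14, 3.14, 3.14].

### API

Orientations are given as a 3x3 rotation matrix whose columns are the frame's x, y, z axes.
In Python, from workcell import manip gives the robot as it stands.
- The arm moves only by the tool step_arm, never from a script. Its argument "motion" is a list of rows, each a list of 3 entries, a list of its own where there are three numbers: the shift along the tool's x, y, z in mm, then the turn, a rotation vector about the tool's x, y, z in degrees, then the finger opening in mm, from 0 to 91.9. A call has 1 to 12 rows; each row is the pose to reach, as a shift and turn from the pose commanded when the call began, along the tool's axes at that moment; what a row does not reach only later rows make up. A row lasts 1/12 s, in which the tool goes at most 41.7 mm and 7.16 degrees, less where a joint would pass 70% of its speed; a pose out of reach is approached as far as the arm can. A call with a gripper value outside its range is refused whole. The fingers move at their own pace and stop on an object; the grip force is fixed at half the most. Time passes only in rows, so rows that repeat a pose let the fingers close. It gives the time, the measured TCP pose, the force and the opening at its end, in the units of the state.
- manip.state(): the state, without advancing time (a new reading comes with each control period).
- manip.get_image(name): name is "scene" or "top"; returns a dict with "color" (400x640x3 uint8, red, green, blue), "z_map" (400x640 float32, m along the optical axis (not along the pixel's ray), 0 where there is no reading), "fov_y" (degrees; the focal length in pixels is half the picture's height over the tangent of half this angle, whatever the lens; pixels are square), "cx", "cy" (the principal point, pixels), "world_from_camera" (4x4, takes a point from camera to world coordinates). Camera axes: x right, y down, z forward; pixel columns grow to the right and rows downward; lengths in m; the calibration is good to about 2 mm. A picture is of the moment at which its call begins.
- manip.hand_in(): hands the job in, once; it reports no verdict.
The state is a dict: "clock": time; "q": joint angles; "qvel": joint speeds; "joint_torque": joint torques, N m; "tcp_pos": TCP position; "tcp_rot": TCP orientation; "force": force on the tool from outside, world axes, zero at the start; "ft_torque": the same for the moment, N m; "width": finger opening in m.
Only numpy, scipy, OpenCV 4.12 (cv2) and the standard library are available. Lean on these libraries where they do the work, as an engineer would, in place of code of your own. Each camera call takes 0.05 s, during which the arm holds its last target. There are 200 camera calls.

### The job

Tip the gravel sample out of the steel beaker into the white sorting tray, mouth low over the tray and well past level so that every piece slides out, and stand the emptied beaker gently upright on the cork mat. Pick the brassy ammonite, which lay buried under the pebbles, out of the tray and lay it gently in the open glass dish on the saucer. Leave all five pebbles in the tray and the other things on the bench where they are.

Things in the scene. Friction and masses are not known exactly. Their poses are not given: they have to be found in the camera images.
- beaker_mid (a point): Tapered steel beaker, open at the top: 74 mm high, outside diameter 40 mm at the foot, 62 mm at the mouth, wall 3 mm, floor 4 mm, 90 to 145 g empty. A dark teal rubber sleeve, straight, 60 mm across, 20 to 54 mm above the foot, is the place to grip. Point on its axis, 37 mm above its foot; z from foot to mouth. Starts upright on the bench, ammonite on its floor under the pebbles.
- beaker: The same beaker; origin at the centre of its foot, z up its axis. Stones slide off its polished inside once the wall slopes down some 25 degrees: tip it 105 to 115 degrees (its taper gives 8); a little shake helps. It may turn or slip a little in the fingers.
- beaker_rim (a point): Centre of the beaker's mouth, 74 mm above its foot.
- ammonite_mid (a point): Brass-coloured coiled fossil, a disc 30 mm across and 12 mm thick, 24 g. Its centre; z is the disc's axis.
- ammonite: The same fossil; origin at its centre.
- pebble0_mid (a point): Grey or brown stone about 16 x 13 x 13 mm, 11 g; its centre.
- pebble1_mid (a point): Grey or brown stone about 16 x 13 x 13 mm, 11 g; its centre.
- pebble2_mid (a point): Grey or brown stone about 16 x 13 x 13 mm, 11 g; its centre.
- pebble3_mid (a point): Grey or brown stone about 16 x 13 x 13 mm, 11 g; its centre.
- pebble4_mid (a point): Grey or brown stone about 16 x 13 x 13 mm, 11 g; its centre.
- tray_in (a point): White enamelled sorting tray with a blue edge, fixed: outside 190 mm (its x) by 250 mm (its y), 24 mm high, walls and floor 4 mm thick. Centre of its inner floor, 4 mm above the bench; x and y along its sides, z up.
- mat_top (a point): Round cork mat, 110 mm in diameter and 5 mm thick, fixed. Centre of its top face.
- mat: The same mat; origin at the centre of its underside.
- dish_in (a point): Open glass dish standing in a white saucer, both fixed: dish 94 mm outside, 89 mm inside diameter, its rim 15 mm above its inner floor; saucer 140 mm across, 15 mm high. Centre of the dish's inner floor, 9 mm above the bench.
- magnifier: Bystander: hand lens, ring 54 mm across, 9 mm thick, handle to its -x, 120 mm from its origin. Origin under the ring's centre.
- forceps: Bystander: steel forceps lying along their x, 130 mm long, 9 mm high. Origin under the middle.
- petri: Bystander: covered glass petri dish, 91 mm across, 16 mm high. Origin under its centre.
- dropper: Bystander: amber dropper bottle, 36 mm across, 97 mm tall. Origin under its centre.

How it is judged:
By the outcome, as a careful person would: the job done as asked, in the order asked, and still so for the second after the job is handed in, with the robot touching nothing.
It also fails if it takes over 72 s, if anything falls off the work surface, if the arm or the gripper's body presses on something with over 40 N, if the wrist force passes 120 N, or if a joint passes its speed limit or range.

## Working session

There is one attempt and no reset: what is moved stays moved. The work goes in short steps, Python scripts to look and compute and a tool call to move; the robot and the scene stay as the last step left them, time stands still between calls to the robot, and variables do not carry over. Pictures are saved under pics/ and viewed, about 8 in all and at most 12, crops included, and the job is handed in when it is done.

Besides the shell and the picture viewer there is one more tool, called after ">>>" in YAML: its name, and indented under it one key for each argument. step_arm: Moves the arm, as the interface text tells. Its arguments: {"type":"object","properties":{"motion":{"type":"array"}},"required":["motion"]}

```bash
mkdir -p pics; ls; cat > h.py <<'E'
import numpy as np, cv2
from workcell import manip
def cam(n):
    d=manip.get_image(n); np.savez(f'/tmp/{n}.npz',**d); return d
def load(n): return np.load(f'/tmp/{n}.npz')
def cloud(d):
    z=d['z_map'];H,W=z.shape;f=H/2/np.tan(np.radians(float(d['fov_y']))/2)
    v,u=np.mgrid[:H,:W]
    P=np.stack([(u-d['cx'])*z/f,(v-d['cy'])*z/f,z,np.ones_like(z)],-1)
    return (P@np.array(d['world_from_camera']).T)[...,:3]
def save(d,name,crop=None,s=1):
    c=d['color'][...,::-1]
    if crop: x0,x1,y0,y1=crop; c=c[y0:y1,x0:x1]
    cv2.imwrite('pics/'+name,cv2.resize(c,None,fx=s,fy=s,interpolation=cv2.INTER_CUBIC))
E
python3 - <<'E'
from h import *
for n in('scene','top'):
    d=cam(n); save(d,n+'0.png',s=1.25); print(n,d['world_from_camera'],d['fov_y'],d['cx'],d['cy'])
print(manip.state())
E
```

```text
pics
scene [[-0.73528967  0.50211664 -0.455223    1.0380416 ]
 [ 0.67758529  0.5595482  -0.4772672   0.47593423]
 [ 0.01507541 -0.65938206 -0.75165686  0.79425967]
 [ 0.          0.          0.          1.        ]] 53.7482744814959 314.1262852367237 203.71762192216192
top [[ 0.02856017 -0.97922705  0.20074538  0.41813326]
 [-0.99958885 -0.02746799  0.0082245   0.02795093]
 [-0.00253958 -0.20089774 -0.97960893  0.92774026]
 [ 0.          0.          0.          1.        ]] 52.667815111128704 319.158787017434 190.46596526374987
{'clock': 0.1, 'q': array([ 1.30258039e+00,  3.53574833e-01,  1.63402944e+00, -3.98628264e-06,
        1.15522930e+00, -2.40034211e-03]), 'qvel': array([-0.00017756, -0.00168955, -0.00228575,  0.00131234, -0.00078521,
        0.00055945]), 'joint_torque': array([-1.05333369e-03, -5.94905949e+01, -3.34932303e+01,  6.98104128e-02,
        1.83960982e-02, -3.58231136e-05]), 'tcp_pos': array([0.16405916, 0.60258432, 0.18035431]), 'tcp_rot': array([[-9.64878993e-01,  2.62694545e-01, -3.25340115e-04],
       [ 2.62694746e-01,  9.64878249e-01, -1.19751240e-03],
       [-6.66373543e-07, -1.24091969e-03, -9.99999230e-01]]), 'force': array([-0.16308897,  0.13305935, -0.34588002]), 'ft_torque': array([ 0.00873745, -0.02730611, -0.02390666]), 'width': 0.09163191757698262}
```

View pics/top0.png

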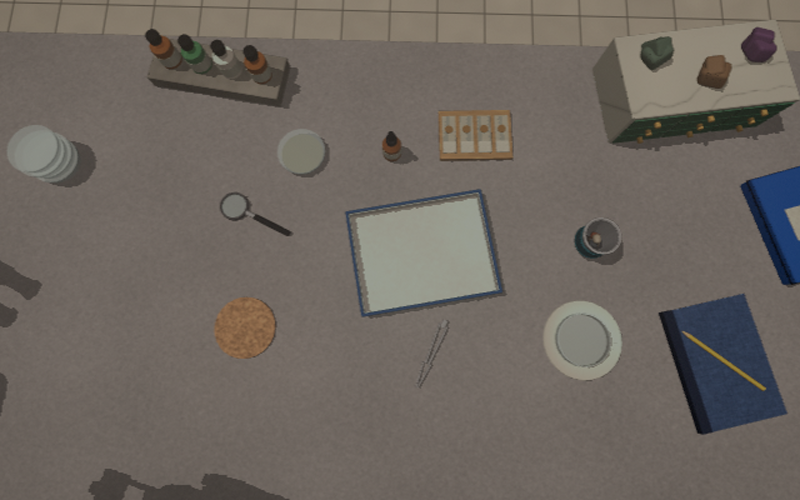

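View pics/scene0.png

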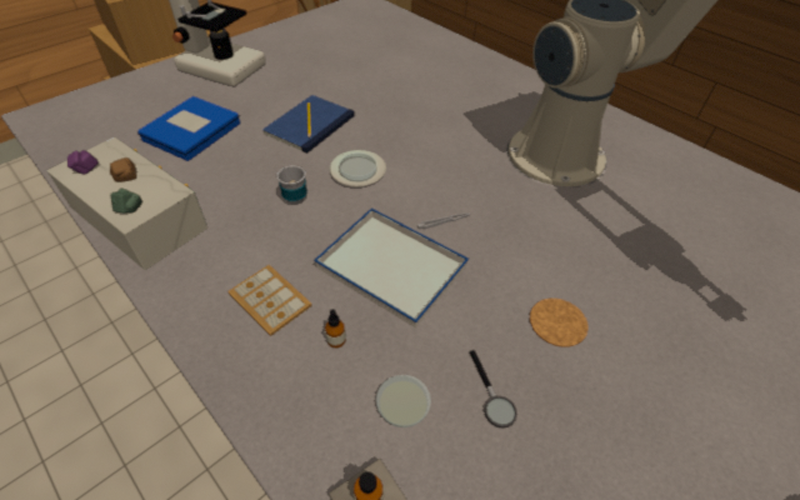

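The top view (800x500) shows the beaker mouth at (601,237), tray centre at (424,253), mat at (245,327), dish at (583,340), forceps at (433,354), lens ring at (235,207), petri dish at (302,152) and dropper at (391,147).

```bash
cat >> h.py <<'E'
def ray(d,u,v,zw,s=1.25):
    "world point on plane z=zw for viewed pixel"
    H=400;f=H/2/np.tan(np.radians(float(d['fov_y']))/2);M=np.array(d['world_from_camera'])
    r=M[:3,:3]@np.array([(u/s-d['cx'])/f,(v/s-d['cy'])/f,1]);o=M[:3,3]
    return o+r*(zw-o[2])/r[2]
E
python3 - <<'E'
from h import *
d=load('top')
for n,u,v,z in [('rim',601,237,.074),('trayTL',347,212,.024),('trayTR',481,191,.024),('trayBR',503,292,.024),('trayBL',362,315,.024),('mat',245,327,.005),('dish',583,340,.024),('saucer',583,340,.015),('forc',433,354,.005),('f1',445,322,.005),('f2',420,386,.005),('lens',235,207,.009),('lensh',290,233,.009),('petri',302,152,.016),('drop',391,135,.097),('slide',475,135,.01)]:
    print(n,ray(d,u,v,z).round(3))
# beaker rim/steel via cloud
for n in('top','scene'):
    d=load(n);P=cloud(d);b=ray(load('top'),601,237,.074)
    m=(np.hypot(P[...,0]-b[0],P[...,1]-b[1])<.06)
    r=P[m&(P[...,2]>.066)&(P[...,2]<.09)]; print(n,len(r),r.mean(0),(r.min(0)+r.max(0))/2,r.max(0)-r.min(0))
    A=np.c_[2*r[:,:2],np.ones(len(r))];s=np.linalg.lstsq(A,(r[:,:2]**2).sum(1),rcond=None)[0];print('circ',s[:2],np.sqrt(s[2]+s[0]**2+s[1]**2))
    m2=m&(P[...,2]<.06)&(P[...,2]>.01); print('n low',m2.sum())
d=load('top');P=cloud(d)
for n,z0,z1,c in[('mat',.003,.012,(245,327))]:
    p=ray(d,*c,.005);m=(np.hypot(P[...,0]-p[0],P[...,1]-p[1])<.07)&(P[...,2]>.003);print(n,P[m].mean(0),m.sum())
print('z at bench',np.median(P[300:330,300:330,2]))
E
```

```text
rim [ 0.605 -0.313  0.074]
trayTL [0.65  0.133 0.024]
trayTR [ 0.697 -0.115  0.024]
trayBR [ 0.51  -0.153  0.024]
trayBL [0.462 0.097 0.024]
mat [0.436 0.308 0.005]
dish [ 0.43  -0.292  0.024]
saucer [ 0.43  -0.295  0.015]
forc [ 0.398 -0.031  0.005]
f1 [ 0.455 -0.052  0.005]
f2 [ 0.343 -0.009  0.005]
lens [0.657 0.346 0.009]
lensh [0.61  0.239 0.009]
petri [0.768 0.226 0.016]
drop [0.772 0.054 0.097]
slide [ 0.814 -0.106  0.01 ]
top 266 [ 0.60929535 -0.31871411  0.07326911] [ 0.607482   -0.31510545  0.0719734 ] [0.06471836 0.06403158 0.01167925]
circ [ 0.60739422 -0.31443631] 0.02982201421116368
n low 595
scene 139 [ 0.60659111 -0.31707967  0.07154953] [ 0.60905166 -0.31350461  0.07127975] [0.06381258 0.0664306  0.01030386]
circ [ 0.60837231 -0.31281186] 0.029955960738098968
n low 367
mat [0.43538186 0.30900041 0.00503705] 1578
z at bench -0.000572327275869533
```

```bash
cat >> h.py <<'E'
from scipy.spatial.transform import Rotation as R
def pose(G,az,p,back=0,flip=False,sp=0):
    "grasp point G (m), azimuth and pitch below level (deg), drawn back along tool z (m); -> TCP pos, rot"
    a,p=np.radians(az),np.radians(p); rad=np.array([np.cos(a),np.sin(a),0]);tan=np.array([-np.sin(a),np.cos(a),0])
    z=np.cos(p)*rad-np.array([0,0,np.sin(p)]); y=tan if flip else -tan
    return np.array(G)+(.019-back)*z, np.c_[np.cross(y,z),y,z]
def rows(*T,frm=None):
    s=manip.state(); p0,R0=frm or (s['tcp_pos'],s['tcp_rot'])
    print('t',round(s['clock'],2),'tcp',s['tcp_pos'].round(4),'q',s['q'].round(2),'w',round(s['width'],4))
    for p,r in T:
        print((R0.T@(p-p0)*1e3).round(1).tolist(),R.from_matrix(R0.T@r).as_rotvec(degrees=True).round(1).tolist())
E
python3 - <<'E'
from h import *
B=[.6075,-.3135,.037]
mid=pose([.45,.1,.25],12,80); pre=pose(B,-27.3,40,.13)
rows(mid,pre,pose(B,-27.3,40))
rows(pre,pose(B,-27.3,40),frm=mid)
E
```

```text
t 0.1 tcp [0.1641 0.6026 0.1804] q [ 1.3   0.35  1.63 -0.    1.16 -0.  ] w 0.0916
[-410.9, -408.4, -50.4] [-13.3, 3.3, 152.3]
[-585.4, -749.6, 72.9] [71.4, 7.5, -153.1]
[-682.8, -770.3, 156.5] [71.4, 7.5, -153.1]
t 0.1 tcp [0.1641 0.6026 0.1804] q [ 1.3   0.35  1.63 -0.    1.16 -0.  ] w 0.0916
[-22.3, 383.4, 120.9] [-20.0, 38.4, 34.7]
[39.0, 446.4, 216.6] [-20.0, 38.4, 34.7]
```

```bash
python3 - <<'E'
from h import *
B=[.6075,-.3135,.037]
mid=pose([.45,.1,.25],12,80,flip=True)
rows(mid)
E
```

```text
t 0.1 tcp [0.1641 0.6026 0.1804] q [ 1.3   0.35  1.63 -0.    1.16 -0.  ] w 0.0916
[-410.9, -408.4, -50.4] [-2.4, -9.8, -27.2]
```

>>> step_arm:
  motion:
    - [[-14,-14,-30],[0,0,0],91]
    - [[-411,-408,-50],[-2.4,-9.8,-27.2],91]
    - [[-411,-408,-50],[-2.4,-9.8,-27.2],91]
    - [[-411,-408,-50],[-2.4,-9.8,-27.2],91]
    - [[-411,-408,-50],[-2.4,-9.8,-27.2],91]
    - [[-411,-408,-50],[-2.4,-9.8,-27.2],91]
    - [[-411,-408,-50],[-2.4,-9.8,-27.2],91]
    - [[-411,-408,-50],[-2.4,-9.8,-27.2],91]
    - [[-411,-408,-50],[-2.4,-9.8,-27.2],91]
    - [[-411,-408,-50],[-2.4,-9.8,-27.2],91]
    - [[-411,-408,-50],[-2.4,-9.8,-27.2],91]
    - [[-411,-408,-50],[-2.4,-9.8,-27.2],91]

```text
clock: 1.1
tcp_pos: [0.4032, 0.1873, 0.2275]
tcp_rot: [[-0.963, -0.209, 0.17], [-0.206, 0.978, 0.037], [-0.174, 0.0, -0.985]]
force: [1.1, 0.7, -0.4]
width: 0.0913
```

```bash
python3 - <<'E'
from h import *
B=[.6075,-.3135,.037]
rows(pose([.45,.1,.25],12,80,flip=True),pose(B,-27.3,40,.13,flip=True))
E
```

```text
t 1.1 tcp [0.4032 0.1873 0.2275] q [ 0.47 -0.1   2.06 -0.05  1.01 -1.29] w 0.0913
[-31.0, -95.1, 1.6] [0.0, 0.0, 0.1]
[-8.1, -478.5, 122.2] [20.1, -38.4, 34.8]
```

>>> step_arm:
  motion:
    - [[-8,-478,122],[20,-38.4,34.8],91]
    - [[-8,-478,122],[20,-38.4,34.8],91]
    - [[-8,-478,122],[20,-38.4,34.8],91]
    - [[-8,-478,122],[20,-38.4,34.8],91]
    - [[-8,-478,122],[20,-38.4,34.8],91]
    - [[-8,-478,122],[20,-38.4,34.8],91]
    - [[-8,-478,122],[20,-38.4,34.8],91]
    - [[-8,-478,122],[20,-38.4,34.8],91]
    - [[-8,-478,122],[20,-38.4,34.8],91]
    - [[-8,-478,122],[20,-38.4,34.8],91]
    - [[-8,-478,122],[20,-38.4,34.8],91]
    - [[-8,-478,122],[20,-38.4,34.8],91]

```text
clock: 2.1
tcp_pos: [0.4853, -0.1849, 0.2232]
tcp_rot: [[-0.597, 0.452, 0.662], [0.309, 0.892, -0.331], [-0.74, 0.007, -0.672]]
force: [0.5, 0.5, -0.5]
width: 0.0909
```

```bash
python3 - <<'E'
from h import *
B=[.6075,-.3135,.037]
rows(pose(B,-27.3,40,.13,flip=True),pose(B,-27.3,40,flip=True))
d=cam('scene');save(d,'s1.png',(160,400,60,240),3)
E
```

```text
t 2.1 tcp [ 0.4853 -0.1849  0.2232] q [-0.25 -0.19  2.46 -1.3   0.17 -0.12] w 0.0909
[29.5, -59.5, 137.8] [0.6, -2.3, -0.0]
[24.4, -60.8, 267.7] [0.6, -2.3, -0.0]
```

View pics/s1.png

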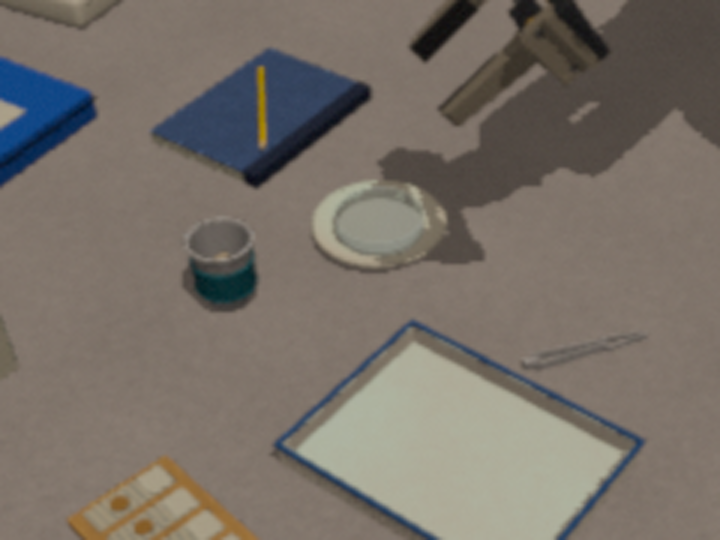

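```bash
cat >> h.py <<'E'
from scipy.optimize import least_squares, fsolve
D=[([1.303,.3535,1.634],[.16406,.60258,.18035],[0,-.0012,-1]),([.47,-.1,2.06],[.4032,.1873,.2275],[.17,.037,-.985]),([-.25,-.19,2.46],[.4853,-.1849,.2232],[.662,-.331,-.672])]
def wr(x,q): a,h,l2,l3=x[:4]; return np.array([a+l2*np.sin(q[1])+l3*np.sin(q[1]+q[2]),h+l2*np.cos(q[1])+l3*np.cos(q[1]+q[2])])
def meas(x,p,z): w=np.array(p)-x[4]*np.array(z); return np.array([np.hypot(w[0],w[1]),w[2]])
E
python3 - <<'E'
from h import *
f=lambda x:np.concatenate([wr(x,q)-meas(x,p,z) for q,p,z in D])
for a in(0,):
    s=least_squares(f,[.03,.4,.45,.45,.25]);print(s.x.round(3),np.abs(s.fun).max())
x=s.x
def ik(G,az,p):
    P,Rm=pose(G,az,p);m=meas(x,P,Rm[:,2])*1; rad=np.array([np.cos(np.radians(az)),np.sin(np.radians(az)),0]);w=P-x[4]*Rm[:,2];m[0]=w@rad
    q=fsolve(lambda v:wr(x,[0,*v])-m,[.3,1.7]); e=np.abs(wr(x,[0,*q])-m).max()
    return q.round(2),'fore',np.degrees(q.sum()-np.pi/2).round(),'j5',(np.radians(p+90)-q.sum()).round(2),e.round(4)
for p in(40,50,60):
    for b in(0,.08,.13):
        z=np.array([np.cos(np.radians(p)),-np.sin(np.radians(p))]);g=np.array([.684,.037])-b*z
        print('grasp',p,b,ik([g[0],0,g[1]],0,p))
    for r in(.5,.53): print('carry',p,r,ik([r,0,.1],0,p),ik([r,0,.15],0,p),'pour',ik([r,0,.075],0,p+110))
    print('mat',ik([.534,0,.042],0,p))
E
```

```text
[0.1   0.151 0.538 0.37  0.324] 0.001335571617179454
grasp 40 0 (array([0.58, 2.41]), 'fore', np.float64(82.0), 'j5', np.float64(-0.73), np.float64(0.0))
grasp 40 0.08 (array([0.4 , 2.52]), 'fore', np.float64(78.0), 'j5', np.float64(-0.66), np.float64(0.0))
grasp 40 0.13 (array([0.26, 2.57]), 'fore', np.float64(73.0), 'j5', np.float64(-0.57), np.float64(0.0))
carry 40 0.5 (array([0.29, 2.82]), 'fore', np.float64(88.0), 'j5', np.float64(-0.84), np.float64(0.0)) (array([0.05, 2.7 ]), 'fore', np.float64(67.0), 'j5', np.float64(-0.48), np.float64(0.0)) pour (array([0.87, 1.52]), 'fore', np.float64(47.0), 'j5', np.float64(1.8), np.float64(0.0))
carry 40 0.53 (array([0.3 , 2.74]), 'fore', np.float64(84.0), 'j5', np.float64(-0.77), np.float64(0.0)) (array([0.09, 2.64]), 'fore', np.float64(67.0), 'j5', np.float64(-0.47), np.float64(0.0)) pour (array([0.91, 1.42]), 'fore', np.float64(43.0), 'j5', np.float64(1.86), np.float64(0.0))
mat (array([0.61, 2.82]), 'fore', np.float64(107.0), 'j5', np.float64(-1.16), np.float64(0.0))
grasp 50 0 (array([0.51, 2.29]), 'fore', np.float64(70.0), 'j5', np.f
[... 1184 characters left out ...]
p.float64(0.25), np.float64(0.0))
carry 60 0.5 (array([0.12, 2.5 ]), 'fore', np.float64(60.0), 'j5', np.float64(-0.0), np.float64(0.0)) (array([-0.  ,  2.41]), 'fore', np.float64(48.0), 'j5', np.float64(0.21), np.float64(0.0)) pour (array([1.05, 1.41]), 'fore', np.float64(51.0), 'j5', np.float64(2.07), np.float64(0.0))
carry 60 0.53 (array([0.16, 2.44]), 'fore', np.float64(59.0), 'j5', np.float64(0.02), np.float64(0.0)) (array([0.05, 2.35]), 'fore', np.float64(48.0), 'j5', np.float64(0.21), np.float64(0.0)) pour (array([1.09, 1.3 ]), 'fore', np.float64(47.0), 'j5', np.float64(2.15), np.float64(0.0))
mat (array([0.33, 2.52]), 'fore', np.float64(73.0), 'j5', np.float64(-0.23), np.float64(0.0))
```

```bash
cat >> h.py <<'E'
X=np.array([.1,.151,.538,.37,.324])
def rz(a): return R.from_euler('z',a).as_matrix()
def ry(a): return R.from_euler('y',a).as_matrix()
S4=S6=1
def fkR(q): return rz(q[0])@ry(q[1]+q[2])@rz(S4*q[3])@ry(q[4])@rz(S6*q[5]+np.pi/2)
LO=np.array([-2.63,-.92,.06,-1.3,0,-3.02]);HI=np.array([2.63,2.1,2.66,4.44,2.69,3.02])
def IK(P,Rm,x=None,q6near=0):
    x=X if x is None else x
    w=P-x[4]*Rm[:,2];q1=np.arctan2(w[1],w[0]);u=np.hypot(w[0],w[1])-x[0];v=w[2]-x[1]
    c=(u*u+v*v-x[2]**2-x[3]**2)/(2*x[2]*x[3])
    if abs(c)>1:return None
    q3=np.arccos(c);q2=np.arctan2(u,v)-np.arctan2(x[3]*np.sin(q3),x[2]+x[3]*np.cos(q3))
    M=(rz(q1)@ry(q2+q3)).T@Rm@rz(-np.pi/2)
    q5=np.arccos(np.clip(M[2,2],-1,1));q4=S4*np.arctan2(M[1,2],M[0,2]);q6=S6*np.arctan2(M[2,1],-M[2,0])
    if q4<-1.3:q4+=2*np.pi
    return np.array([q1,q2,q3,q4,q5,q6])
E
python3 - <<'E'
from h import *
import h
s=manip.state();q=s['q']
print(q.round(4).tolist(),s['tcp_pos'].round(5).tolist(),s['tcp_rot'].round(4).tolist())
for h.S4 in(1,-1):
    for h.S6 in(1,-1): print(h.S4,h.S6,np.abs(fkR(q)-s['tcp_rot']).max())
D.append((q[:3],s['tcp_pos'],s['tcp_rot'][:,2]));D.pop(2)
f=lambda x:np.concatenate([wr(x,q)-meas(x,p,z) for q,p,z in D])
r=least_squares(f,X);print(r.x.round(4),np.abs(r.fun).max())
E
```

```text
[-0.2631, -0.187, 2.4615, -1.2953, 0.1622, -0.1292] [0.48465, -0.19225, 0.22369] [[-0.5947, 0.4608, 0.6587], [0.3129, 0.8875, -0.3384], [-0.7405, 0.0048, -0.672]]
1 1 2.220446049250313e-16
1 -1 0.21640720169277772
-1 1 1.8603882850760685
-1 -1 1.886341100779088
[0.1038 0.1502 0.5379 0.3664 0.3248] 0.0013694781903363928
```

```bash
cat > srch.py <<'E'
from h import *
x=np.array([.1038,.1502,.5379,.3664,.3248])
def tilt(T,G,d,th):  # rotate tool pose about G, tipping up-> azimuth d by th
    a=np.radians(d);ax=np.array([-np.sin(a),np.cos(a),0]);Q=R.from_rotvec(ax*np.radians(th)).as_matrix()
    return np.array(G)+Q@(T[0]-G),Q@T[1]
def low(T):
    c=T[0]-.019*T[1][:,2]; return min((c+T[1]@[a,b,k])[2] for a in(-.0375,.0375) for b in(-.0945,.0945) for k in(-.069,-.2))-c[2]
def slack(q,wrap=[0]):
    if q is None:return -9
    q=q.copy(); return min((q-LO).min(),(HI-q).min(),(q[4]-.1))
if __name__=='__main__':
    B=np.array([.6075,-.3135,.037]);T0=np.array([.58,-.01,0]);M=np.array([.436,.308,.045]);out=[]
    def best(G,p,fl,back=0):
        r=[]
        for a in range(-180,180,15):
            P=pose(G,a,p,0,fl)
            s=min(slack(IK(*pose(G,a,p,k,fl),x)) for k in(0,back)); r.append((round(s,2),a))
        return [k for k in sorted(r)[::-1][:6] if k[0]>.05]
    for fl in(0,1):
      for p in(30,40,50,60):
        print('p',p,'flip',fl,'grasp',best(B,p,fl,.12),'mat',best(M,p,fl,.12))
        for d in range(-180,180,30):
          e=np.array([np.cos(np.radians(d)),np.sin(np.radians(d)),0])
          G=T0-e*.05; G[2]=.085
          for a in range(d-120,d+121,30):
            T=pose(G,a,p,0,fl);qs=[IK(*tilt(T,G+[0,0,.06*(1-t/110)],d,t) if 0 else tilt(pose(G+[0,0,.06*(1-t/110)],a,p,0,fl),G+[0,0,.06*(1-t/110)],d,t),x) for t in range(0,111,10)]
            s=min(slack(q) for q in qs)
            if s<.05: continue
            j=max(np.abs(np.diff(qs,axis=0)).max(0)); l=low(tilt(T,G,d,110))
            Tf=tilt(T,G,d,110); bz=R.from_rotvec(np.array([-e[1],e[0],0])*np.radians(110)).as_matrix()@[0,0,1]
            if j<1 and l>-.045: out.append((round(s,2),p,fl,d,a,round(j,2),round(l,3),round(float(-Tf[1][:,2]@bz),2)))
    for o in sorted(out)[::-1][:30]:print(o)
E
python3 srch.py
```

```text
p 30 flip 0 grasp [(np.float64(0.99), 60), (np.float64(0.97), 75), (np.float64(0.78), 45), (np.float64(0.73), 90), (np.float64(0.63), -150), (np.float64(0.58), 30)] mat [(np.float64(0.89), 150), (np.float64(0.82), 165), (np.float64(0.75), -90), (np.float64(0.73), 135), (np.float64(0.72), -105), (np.float64(0.68), -180)]
p 40 flip 0 grasp [(np.float64(1.09), 75), (np.float64(0.97), 60), (np.float64(0.86), 90), (np.float64(0.79), 45), (np.float64(0.74), -150), (np.float64(0.63), 105)] mat [(np.float64(0.96), 165), (np.float64(0.87), -105), (np.float64(0.84), 150), (np.float64(0.83), -180), (np.float64(0.79), -90), (np.float64(0.77), -120)]
p 50 flip 0 grasp [(np.float64(1.11), 75), (np.float64(1.01), 90), (np.float64(0.96), 60), (np.float64(0.82), 105), (np.float64(0.79), 45), (np.float64(0.76), -150)] mat [(np.float64(0.97), -180), (np.float64(0.95), -105), (np.float64(0.94), -120), (np.float64(0.92), -165), (np.float64(0.89), 165), (np.float64(0.89), -135)]
p 60 flip 0 grasp [(np.float64(1.15), 90), (np.float64(1.02), 75), (np.float64(1.01), 105), (np.float64(0.9), -165), (np.float64
[... 3174 characters left out ...]
t64(0.37), 60, 1, -120, -120, np.float64(0.36), np.float64(-0.025), 0.87)
(np.float64(0.35), 30, 0, 90, 90, np.float64(0.24), np.float64(0.016), 0.5)
(np.float64(0.33), 50, 1, -60, -60, np.float64(0.29), np.float64(-0.012), 0.77)
(np.float64(0.31), 30, 0, 120, 150, np.float64(0.23), np.float64(-0.034), 0.5)
(np.float64(0.27), 50, 0, 30, 30, np.float64(0.57), np.float64(-0.012), 0.77)
(np.float64(0.27), 40, 0, 90, 90, np.float64(0.24), np.float64(0.002), 0.64)
(np.float64(0.23), 30, 1, -150, -150, np.float64(0.82), np.float64(0.016), 0.5)
(np.float64(0.2), 50, 0, 90, 90, np.float64(0.24), np.float64(-0.012), 0.77)
(np.float64(0.2), 30, 1, -180, -210, np.float64(0.55), np.float64(-0.034), 0.5)
```

```bash
cat >> srch.py <<'E'
def chk(A,B_,n=15):
    rv=R.from_matrix(A[1].T@B_[1]).as_rotvec();Q=[IK(A[0]+(B_[0]-A[0])*t,A[1]@R.from_rotvec(rv*t).as_matrix(),x) for t in np.linspace(0,1,n)]
    return 'slack',round(min(slack(q) for q in Q),2),'step',np.abs(np.diff(Q,axis=0)).max(0).round(2),'end',Q[-1].round(2)
E
cat > pl.py <<'E'
from srch import *
Bk=np.array([.6075,-.3135,.037])
s=manip.state();cur=(s['tcp_pos'],s['tcp_rot'])
pre=pose(Bk,75,40,.13);g=pose(Bk,75,40);up=pose(Bk+[0,0,.12],75,40)
print('pre->g',chk(pre,g)); print('g->up',chk(g,up))
for a,f in((-27,1),(-27,0),(60,0),(20,0),(-80,1)):
    v=pose([.48,-.2,.28],a,88,0,f); print(a,f,chk(cur,v),'\n   ',chk(v,pre))
for d in(60,70,80):
    a=np.radians(d);G=np.array([.58,-.01,.15])-.05*np.array([np.cos(a),np.sin(a),0])
    c=pose(G,d,40);print(d,'up->c',chk(up,c));G2=G-[0,0,.065]
    print('  tip',chk(c,tilt(pose(G2,d,40),G2,d,110)),tilt(pose(G2,d,40),G2,d,110)[0])
    M=np.array([.436,.308,.042]);
    for am in(110,135): m=pose(M+[0,0,.1],am,40);print('  mat',am,chk(c,m),chk(m,pose(M,am,40)),chk(pose(M,am,40),pose(M,am,40,.12)))
E
python3 pl.py
```

```text
pre->g ('slack', np.float64(1.07), 'step', array([0.01, 0.  , 0.02, 0.01, 0.02, 0.01]), 'end', array([-0.78,  0.87,  1.51,  0.75,  1.37, -0.91]))
g->up ('slack', np.float64(1.15), 'step', array([0.  , 0.01, 0.01, 0.  , 0.01, 0.01]), 'end', array([-0.78,  0.73,  1.42,  0.73,  1.54, -0.75]))
-27 1 ('slack', np.float64(0.04), 'step', array([0.01, 0.03, 0.06, 0.61, 0.09, 0.61]), 'end', array([-0.39,  0.1 ,  1.75, -0.  ,  1.26, -1.49])) 
    ('slack', np.float64(0.91), 'step', array([0.05, 0.06, 0.04, 0.05, 0.03, 0.06]), 'end', array([-0.88,  0.85,  1.26,  0.67,  1.62, -0.8 ]))
-27 0 ('slack', np.float64(0.03), 'step', array([0.09, 0.03, 0.07, 0.11, 0.16, 0.28]), 'end', array([-0.39,  0.1 ,  1.75, -0.  ,  1.26,  1.65])) 
    ('slack', np.float64(0.84), 'step', array([0.06, 0.08, 0.11, 0.09, 0.1 , 0.23]), 'end', array([-0.88,  0.85,  1.26,  0.67,  1.62, -0.8 ]))
60 0 ('slack', np.float64(0.04), 'step', array([0.04, 0.03, 0.06, 0.34, 0.11, 0.21]), 'end', array([-0.42,  0.12,  1.73,  0.04,  1.29,  0.1 ])) 
    ('slack', np.float64(0.93), 'step', array([0.05, 0.07, 0.07, 0.06, 0.06, 0.09]), '
[... 3480 characters left out ...]
slack', np.float64(0.44), 'step', array([0.  , 0.02, 0.01, 0.01, 0.01, 0.02]), 'end', array([ 0.17,  0.62,  2.22,  1.17,  0.96, -1.21])) ('slack', np.float64(0.44), 'step', array([0.01, 0.01, 0.01, 0.02, 0.02, 0.02]), 'end', array([ 0.  ,  0.48,  2.1 ,  0.91,  1.15, -0.99]))
  mat 135 ('slack', np.float64(0.68), 'step', array([0.06, 0.01, 0.03, 0.02, 0.01, 0.02]), 'end', array([ 0.23,  0.53,  1.89,  0.73,  1.35, -0.96])) ('slack', np.float64(0.7), 'step', array([0.  , 0.01, 0.01, 0.  , 0.01, 0.01]), 'end', array([ 0.23,  0.7 ,  1.96,  0.78,  1.18, -1.13])) ('slack', np.float64(0.7), 'step', array([0.01, 0.01, 0.02, 0.01, 0.02, 0.01]), 'end', array([ 0.12,  0.63,  1.76,  0.65,  1.42, -1.  ]))
```

```bash
cat >> pl.py <<'E'
print('----')
pp=pose(Bk,75,40,.2);v=pose([.48,-.2,.28],-80,88,0,1);print(chk(v,pp))
rows(v);rows(pp,frm=v);rows(pre,g,frm=pp)
E
python3 pl.py | sed -n '/----/,$p'
```

```text
----
('slack', np.float64(0.91), 'step', array([0.06, 0.06, 0.07, 0.06, 0.05, 0.05]), 'end', array([-0.94,  0.87,  1.08,  0.66,  1.78, -0.73]))
t 2.15 tcp [ 0.4847 -0.1923  0.2237] q [-0.26 -0.19  2.46 -1.3   0.16 -0.13] w 0.091
[-27.6, -9.4, -25.2] [22.9, 42.3, 48.8]
t 2.15 tcp [ 0.4847 -0.1923  0.2237] q [-0.26 -0.19  2.46 -1.3   0.16 -0.13] w 0.091
[-255.0, 47.3, 116.6] [-10.5, 51.1, 23.6]
t 2.15 tcp [ 0.4847 -0.1923  0.2237] q [-0.26 -0.19  2.46 -1.3   0.16 -0.13] w 0.091
[-0.0, -0.0, 70.0] [0.0, 0.0, 0.0]
[0.0, 0.0, 200.0] [0.0, 0.0, 0.0]
```

>>> step_arm:
  motion:
    - [[-28,-9,-25],[23,42,49],91]
    - [[-28,-9,-25],[23,42,49],91]
    - [[-28,-9,-25],[23,42,49],91]
    - [[-28,-9,-25],[23,42,49],91]
    - [[-28,-9,-25],[23,42,49],91]
    - [[-28,-9,-25],[23,42,49],91]
    - [[-28,-9,-25],[23,42,49],91]
    - [[-28,-9,-25],[23,42,49],91]
    - [[-28,-9,-25],[23,42,49],91]
    - [[-28,-9,-25],[23,42,49],91]
    - [[-28,-9,-25],[23,42,49],91]
    - [[-28,-9,-25],[23,42,49],91]

```text
clock: 3.15
tcp_pos: [0.4825, -0.1935, 0.2589]
tcp_rot: [[-0.172, 0.985, 0.004], [0.985, 0.172, -0.032], [-0.032, -0.002, -0.999]]
force: [-0.8, -0.0, -0.5]
width: 0.0909
```

```bash
cat >> pl.py <<'E'
print(chk(cur,pp));rows(v,pp)
E
python3 pl.py | tail -4
```

```text
('slack', np.float64(0.91), 'step', array([0.06, 0.06, 0.07, 0.06, 0.05, 0.05]), 'end', array([-0.94,  0.87,  1.08,  0.66,  1.78, -0.73]))
t 3.15 tcp [ 0.4825 -0.1935  0.2589] q [-0.36  0.11  1.77 -0.03  1.24 -0.53] w 0.0909
[-6.7, -3.6, -1.9] [-0.1, -0.2, -0.1]
[-262.0, 44.2, 113.9] [-10.6, 51.0, 23.5]
```

>>> step_arm:
  motion:
    - [[-262,44,114],[-10.6,51,23.5],91]
    - [[-262,44,114],[-10.6,51,23.5],91]
    - [[-262,44,114],[-10.6,51,23.5],91]
    - [[-262,44,114],[-10.6,51,23.5],91]
    - [[-262,44,114],[-10.6,51,23.5],91]
    - [[-262,44,114],[-10.6,51,23.5],91]
    - [[-262,44,114],[-10.6,51,23.5],91]
    - [[-262,44,114],[-10.6,51,23.5],91]
    - [[-262,44,114],[-10.6,51,23.5],91]
    - [[-262,44,114],[-10.6,51,23.5],91]
    - [[-262,44,114],[-10.6,51,23.5],91]
    - [[-262,44,114],[-10.6,51,23.5],91]

```text
clock: 4.15
tcp_pos: [0.5729, -0.4454, 0.1574]
tcp_rot: [[0.158, 0.968, 0.195], [0.629, -0.251, 0.736], [0.761, 0.007, -0.648]]
force: [0.7, 1.1, 0.5]
width: 0.0911
```

```bash
cat >> pl.py <<'E'
rows(pp,pre,g)
d=cam('top');save(d,'t1.png',(400,560,130,300),4.5 if 0 else 3.5)
E
python3 pl.py | tail -4
```

```text
t 4.15 tcp [ 0.5729 -0.4454  0.1574] q [-0.98  0.9   1.04  0.63  1.81 -0.77] w 0.0911
[-4.6, -0.8, 0.9] [-0.1, 0.4, 0.6]
[-4.1, -0.7, 70.9] [-0.1, 0.4, 0.6]
[-3.2, -0.5, 200.9] [-0.1, 0.4, 0.6]
```

View pics/t1.png

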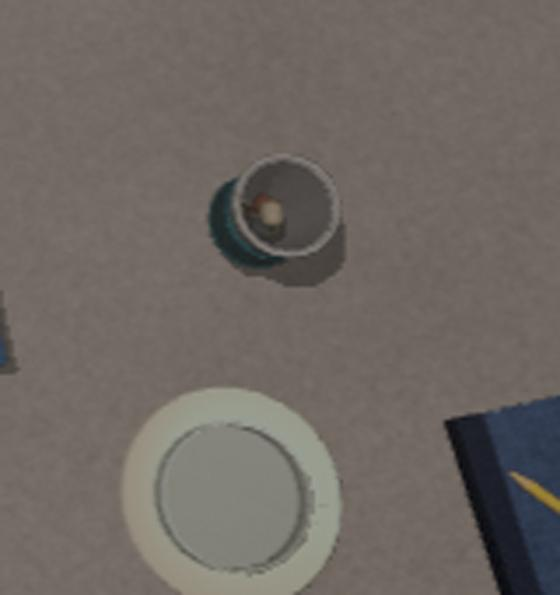

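The crop shows the beaker's mouth centre at about (287,206), so its position is confirmed at (0.607,-0.315). The path in is clear.

>>> step_arm:
  motion:
    - [[-4,-1,30],[0,0.4,0.5],91]
    - [[-4,-1,60],[0,0.4,0.5],91]
    - [[-4,-1,85],[0,0.4,0.5],91]
    - [[-4,-1,105],[0,0.4,0.5],91]
    - [[-3,-1,125],[0,0.4,0.5],91]
    - [[-3,-1,145],[0,0.4,0.5],91]
    - [[-3,-1,160],[0,0.4,0.5],91]
    - [[-3,-1,175],[0,0.4,0.5],91]
    - [[-3,-1,188],[0,0.4,0.5],91]
    - [[-3,-1,198],[0,0.4,0.5],91]
    - [[-3,-1,200],[0,0.4,0.5],91]
    - [[-3,-1,200],[0,0.4,0.5],91]

```text
clock: 5.2
tcp_pos: [0.6094, -0.3001, 0.023]
tcp_rot: [[0.169, 0.966, 0.197], [0.617, -0.259, 0.743], [0.769, -0.004, -0.639]]
force: [0.4, 0.2, -0.1]
width: 0.0915
```

```bash
python3 pl.py | tail -1; python3 - <<'E'
from h import *
d=cam('scene');save(d,'s2.png',(170,330,70,210),4)
E
```

```text
[2.1, 1.6, -0.3] [-0.1, -0.2, -0.2]
```

View pics/s2.png

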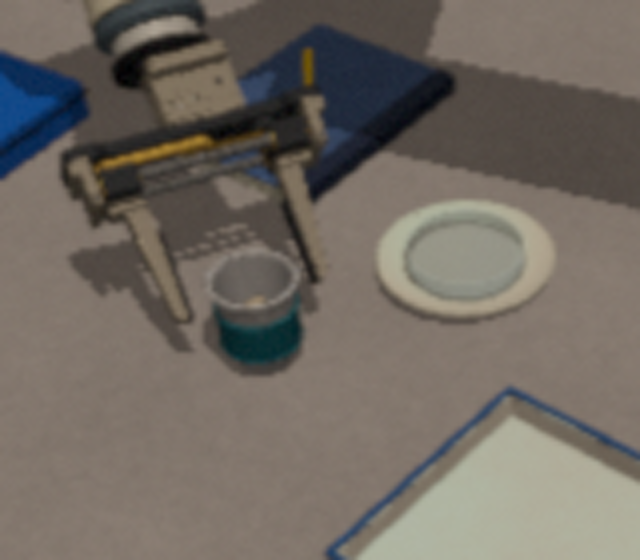

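```bash
python3 - <<'E'
from h import *
d=load('scene');s=manip.state();M=np.linalg.inv(d['world_from_camera']);f=200/np.tan(np.radians(float(d['fov_y']))/2)
def pr(p):
    c=M@[*p,1];return ((c[0]/c[2]*f+d['cx']-170)*4).round(),((c[1]/c[2]*f+d['cy']-70)*4).round()
p,Rm=s['tcp_pos'],s['tcp_rot'];print(s['clock'],p)
for n,k in(('tcp',[0,0,0]),('L',[0,.046,0]),('R',[0,-.046,0]),('Lback',[0,.064,0]),('Rback',[0,-.064,0]),('G',[0,0,-.019])):print(n,pr(p+Rm@k))
for z in(0,.037,.074):print('beaker',z,pr([.607,-.3145,z]))
E
```

```text
5.3 [ 0.60959298 -0.3012669   0.02356005]
tcp (np.float64(269.0), np.float64(339.0))
L (np.float64(208.0), np.float64(359.0))
R (np.float64(328.0), np.float64(320.0))
Lback (np.float64(184.0), np.float64(367.0))
Rback (np.float64(351.0), np.float64(313.0))
G (np.float64(260.0), np.float64(315.0))
beaker 0 (np.float64(265.0), np.float64(353.0))
beaker 0.037 (np.float64(259.0), np.float64(315.0))
beaker 0.074 (np.float64(252.0), np.float64(275.0))
```

```bash
python3 - <<'E'
from h import *
s=manip.state()
for n in('scene','top'):
    d=load('scene') if n=='scene' else cam('top');P=cloud(d);L=(P-s['tcp_pos'])@s['tcp_rot']*1e3
    m=(np.abs(L[...,0])<25)&(np.abs(L[...,1])<75)&(np.abs(L[...,1])>38)&(L[...,2]>-70)&(L[...,2]<30)&(P[...,2]>.012)
    for sg in(1,-1):
        k=L[m&(sg*L[...,1]>0)]
        if len(k): print(n,sg,len(k),'zmax',np.sort(k[:,2])[-5:].round(),'y',k[:,1].min().round(),k[:,1].max().round(),'x',np.median(k[:,0]).round())
v=(d['color'])  # top
E
```

```text
scene 1 87 zmax [-33. -32. -32. -31. -31.] y 45.0 61.0 x 8.0
scene -1 83 zmax [-32. -32. -32. -32. -32.] y -60.0 -45.0 x 8.0
top 1 144 zmax [-35. -34. -34. -33. -33.] y 45.0 62.0 x 8.0
top -1 131 zmax [-36. -35. -34. -34. -34.] y -60.0 -45.0 x 8.0
```

>>> step_arm:
  motion:
    - [[2,1,0],[0,0,0],72]
    - [[2,1,0],[0,0,0],72]
    - [[2,1,0],[0,0,0],72]
    - [[2,1,0],[0,0,0],72]
    - [[2,1,0],[0,0,0],72]
    - [[2,1,0],[0,0,0],72]

```text
clock: 5.85
tcp_pos: [0.6107, -0.2996, 0.0248]
tcp_rot: [[0.169, 0.966, 0.198], [0.617, -0.26, 0.743], [0.769, -0.003, -0.64]]
force: [-0.6, 0.2, 0.0]
width: 0.0721
```

```bash
cat > tip.py <<'E'
from h import *
import sys
lo=float(sys.argv[1])
d=cam('scene');s=manip.state();print(s['clock'],s['tcp_pos'].round(4),s['width'],s['force'].round(1))
P=cloud(d);L=(P-s['tcp_pos'])@s['tcp_rot']*1e3
m=(np.abs(L[...,0])<25)&(np.abs(L[...,1])<75)&(np.abs(L[...,1])>lo)&(L[...,2]>-90)&(L[...,2]<30)&(P[...,2]>.012)
for sg in(1,-1):
    k=L[m&(sg*L[...,1]>0)]
    print(sg,len(k),'zmax',np.sort(k[:,2])[-5:].round(),'y',k[:,1].min().round(),k[:,1].max().round(),'x',k[:,0].min().round(),k[:,0].max().round())
E
python3 tip.py 34
```

```text
5.9 [ 0.6107 -0.2996  0.0247] 0.07187218832847343 [-0.2  0.  -0.5]
1 136 zmax [-33. -32. -32. -32. -32.] y 36.0 53.0 x -13.0 15.0
-1 122 zmax [-34. -32. -32. -32. -32.] y -53.0 -35.0 x -11.0 14.0
```

```bash
python3 - <<'E'
from h import *
s=manip.state()
for n in('scene','top'):
    d=load('scene') if n=='scene' else cam('top');P=cloud(d);L=(P-s['tcp_pos'])@s['tcp_rot']*1e3
    # extents per z slice
    for z0 in range(-200,0,8):
        k=L[(L[...,2]>z0)&(L[...,2]<=z0+8)&(np.abs(L[...,0])<45)&(np.abs(L[...,1])<100)&(P[...,2]>.02)]
        k=k[(np.hypot(*( (k/1e3@s['tcp_rot'].T+s['tcp_pos'])[:,:2]-[.607,-.3145]).T)>.037)]
        if len(k):print(n,z0,len(k),'y',k[:,1].min().round(),k[:,1].max().round(),'x',k[:,0].min().round(),k[:,0].max().round())
E
```

```text
scene -200 67 y -41.0 17.0 x -24.0 32.0
scene -192 59 y -40.0 17.0 x -18.0 27.0
scene -184 65 y -40.0 18.0 x -17.0 29.0
scene -176 56 y -41.0 17.0 x -18.0 26.0
scene -168 122 y -89.0 95.0 x -20.0 34.0
scene -160 298 y -94.0 95.0 x -30.0 34.0
scene -152 150 y -93.0 93.0 x -31.0 34.0
scene -144 129 y -86.0 89.0 x -24.0 33.0
scene -136 248 y -85.0 87.0 x -28.0 36.0
scene -128 156 y -87.0 87.0 x -29.0 35.0
scene -120 64 y -79.0 66.0 x -24.0 18.0
scene -112 40 y -56.0 55.0 x -10.0 15.0
scene -104 32 y -53.0 55.0 x -3.0 14.0
scene -96 42 y -53.0 54.0 x -10.0 15.0
scene -88 39 y -51.0 53.0 x -4.0 14.0
scene -80 41 y -53.0 53.0 x -10.0 13.0
scene -72 38 y -50.0 52.0 x -13.0 13.0
scene -64 37 y -51.0 51.0 x -7.0 12.0
scene -56 32 y -49.0 50.0 x -8.0 14.0
scene -48 27 y -49.0 50.0 x -7.0 12.0
scene -40 31 y -47.0 49.0 x -10.0 13.0
scene -32 2 y 37.0 43.0 x 2.0 6.0
top -200 155 y -41.0 16.0 x -18.0 23.0
top -192 169 y -41.0 16.0 x -22.0 26.0
top -184 159 y -40.0 17.0 x -19.0 25.0
top -176 164 y -41.0 18.0 x -23.0 26.0
top -168 695 y -94.0 95.0 x -32.0 33.0
top -160 369 y -94.0 92.0 x -28.0 35.0
top -152 328 y -92.0 92.0 x -31.0 34.0
top -144 432 y -87.0 85.0 x -28.0 35.0
top -136 329 y -87.0 86.0 x -31.0 35.0
top -128 123 y -87.0 86.0 x -30.0 32.0
top -120 85 y -65.0 65.0 x -13.0 16.0
top -112 72 y -55.0 55.0 x -8.0 14.0
top -104 87 y -54.0 54.0 x -12.0 13.0
top -96 87 y -54.0 54.0 x -9.0 14.0
top -88 75 y -53.0 53.0 x -10.0 13.0
top -80 75 y -52.0 51.0 x -10.0 13.0
top -72 70 y -51.0 51.0 x -11.0 13.0
top -64 63 y -51.0 51.0 x -8.0 12.0
top -56 66 y -50.0 50.0 x -9.0 12.0
top -48 46 y -49.0 49.0 x -10.0 11.0
top -40 23 y -47.0 48.0 x 5.0 12.0
```

The gripper's body and fingertips appear 32 mm behind the reported TCP in both cameras, while the fingers' own length matches the spec. So the stated tool offset is wrong along the tool's z by about 32 mm, and I'll use 51 mm from TCP to grasp point.

```bash
sed -i 's/(.019-back)/(.051-back)/' h.py; sed -i 's/Bk=.*/Bk=np.array([.607,-.3145,.038])/' pl.py; sed -i '/^d=cam/d' pl.py; python3 pl.py | grep -v -e '^-' -e '^60' -e '^20'
```

```text
pre->g ('slack', np.float64(1.11), 'step', array([0.01, 0.  , 0.02, 0.01, 0.02, 0.01]), 'end', array([-0.75,  0.88,  1.55,  0.77,  1.31, -0.94]))
g->up ('slack', np.float64(1.11), 'step', array([0.  , 0.01, 0.01, 0.  , 0.01, 0.01]), 'end', array([-0.75,  0.73,  1.48,  0.75,  1.48, -0.78]))
    ('slack', np.float64(0.84), 'step', array([0.04, 0.06, 0.04, 0.05, 0.04, 0.06]), 'end', array([-0.86,  0.85,  1.33,  0.68,  1.56, -0.82]))
    ('slack', np.float64(0.78), 'step', array([0.06, 0.08, 0.11, 0.1 , 0.09, 0.23]), 'end', array([-0.86,  0.85,  1.33,  0.68,  1.56, -0.82]))
    ('slack', np.float64(0.86), 'step', array([0.05, 0.06, 0.07, 0.06, 0.06, 0.09]), 'end', array([-0.86,  0.85,  1.33,  0.68,  1.56, -0.82]))
    ('slack', np.float64(0.84), 'step', array([0.05, 0.07, 0.08, 0.07, 0.08, 0.15]), 'end', array([-0.86,  0.85,  1.33,  0.68,  1.56, -0.82]))
    ('slack', np.float64(0.85), 'step', array([0.05, 0.06, 0.05, 0.07, 0.04, 0.05]), 'end', array([-0.86,  0.85,  1.33,  0.68,  1.56, -0.82]))
  tip ('slack', np.float64(0.47), 'step', array([0.07, 0.08, 0.04, 0.21, 0.09, 0.23]), 'end', 
[... 3666 characters left out ...]
[-233.0, 56.9, 103.5] [-10.5, 51.1, 23.6]
t 5.95 tcp [ 0.6107 -0.2996  0.0247] q [-0.84  0.92  1.34  0.7   1.49 -0.86] w 0.0716
[0.0, -0.0, 70.0] [0.0, 0.0, 0.0]
[0.0, -0.0, 200.0] [0.0, 0.0, 0.0]
('slack', np.float64(0.98), 'step', array([0.01, 0.  , 0.03, 0.01, 0.03, 0.01]), 'end', array([-0.91,  0.86,  1.17,  0.66,  1.71, -0.76]))
t 5.95 tcp [ 0.6107 -0.2996  0.0247] q [-0.84  0.92  1.34  0.7   1.49 -0.86] w 0.0716
[195.4, -152.1, -83.7] [10.4, -51.4, -23.8]
[1.0, 0.0, -169.3] [-0.1, -0.2, -0.2]
t 5.95 tcp [ 0.6107 -0.2996  0.0247] q [-0.84  0.92  1.34  0.7   1.49 -0.86] w 0.0716
[1.0, 0.0, -169.3] [-0.1, -0.2, -0.2]
[0.7, 0.1, -99.3] [-0.1, -0.2, -0.2]
[0.1, 0.3, 30.7] [-0.1, -0.2, -0.2]
```

>>> step_arm:
  motion:
    - [[0,0,0],[0,0,0],91]
    - [[0,0,0],[0,0,0],91]
    - [[0,0,8],[0,0,0],91]
    - [[0,0,16],[0,0,0],91]
    - [[0,0,22],[0,0,0],91]
    - [[0,0,28],[0,0,0],91]
    - [[0,0,30],[0,0,0],91]
    - [[0,0,30],[0,0,0],80]
    - [[0,0,30],[0,0,0],70]
    - [[0,0,30],[0,0,0],64]
    - [[0,0,30],[0,0,0],58]
    - [[0,0,30],[0,0,0],50]

```text
clock: 6.95
tcp_pos: [0.6168, -0.2777, 0.0058]
tcp_rot: [[0.169, 0.966, 0.198], [0.617, -0.26, 0.743], [0.769, -0.003, -0.64]]
force: [1.0, -0.1, 0.8]
width: 0.0601
```

>>> step_arm:
  motion:
    - [[0,0,0],[0,0,0],40]
    - [[0,0,0],[0,0,0],40]
    - [[0,0,0],[0,0,0],40]
    - [[0,0,0],[0,0,0],40]

```text
clock: 7.28
tcp_pos: [0.6168, -0.2777, 0.0058]
tcp_rot: [[0.169, 0.966, 0.198], [0.617, -0.26, 0.743], [0.769, -0.003, -0.64]]
force: [-0.1, -2.1, 0.5]
width: 0.0584
```

```bash
cat > pl2.py <<'E'
from srch import *
d=70;a=np.radians(d);e=np.array([np.cos(a),np.sin(a),0])
s=manip.state();cur=(s['tcp_pos'],s['tcp_rot'])
up=(s['tcp_pos']+[0,0,.12],s['tcp_rot'])
Gc=np.array([.575,-.01,.155])-.05*e
c=pose(Gc,d,40)
print(chk(cur,up),chk(up,c));rows(up,c);rows(c,frm=up)
E
python3 pl2.py;python3 tip.py 36
```

```text
('slack', np.float64(1.11), 'step', array([0.  , 0.01, 0.01, 0.  , 0.01, 0.01]), 'end', array([-0.75,  0.73,  1.47,  0.75,  1.48, -0.77])) ('slack', np.float64(0.58), 'step', array([0.03, 0.02, 0.05, 0.03, 0.03, 0.01]), 'end', array([-0.48,  0.46,  2.08,  1.04,  1.08, -0.88]))
t 7.28 tcp [ 0.6168 -0.2777  0.0058] q [-0.81  0.93  1.37  0.72  1.44 -0.88] w 0.0584
[92.2, -0.3, -76.8] [0.0, 0.0, 0.0]
[240.6, -111.3, 107.6] [-3.9, -0.2, 3.0]
t 7.28 tcp [ 0.6168 -0.2777  0.0058] q [-0.81  0.93  1.37  0.72  1.44 -0.88] w 0.0584
[148.4, -110.9, 184.4] [-3.9, -0.2, 3.0]
7.3333 [ 0.6168 -0.2776  0.0058] 0.05871361504859062 [ 0.3 -2.5  2.1]
1 80 zmax [-37. -36. -35. -34. -33.] y 36.0 47.0 x -10.0 13.0
-1 50 zmax [-40. -37. -37. -34. -33.] y -46.0 -36.0 x 3.0 14.0
```

```bash
python3 - <<'E'
from h import *
s=manip.state()
D=[([1.30258,.35357,1.63403],[.16406,.60258,.18035],[-.000325,-.0012,-1]),([-.2631,-.187,2.4615],[.48465,-.19225,.22369],[.6587,-.3384,-.672]),
(s['q'][:3],s['tcp_pos'],s['tcp_rot'][:,2])]
def F(x,q): w=wr(x,q);return np.array([w[0]*np.cos(q[0]),w[0]*np.sin(q[0]),w[1]])
f=lambda x:np.concatenate([F(x,q)+x[4]*np.array(z)-p for q,p,z in D])
r=least_squares(f,X);print(r.x.round(4),(r.fun*1e3).round(1))
E
```

```text
[-0.0346  0.2499  0.5667  0.496   0.3942] [-1.2 -9.9  6.2  5.  -3.1 -2.8  2.4 -3.6 -3.4]
```

```bash
python3 - <<'E'
from h import *
s=manip.state()
D=[([1.30258,.35357,1.63403],[.16406,.60258,.18035],[-.000325,-.0012,-1]),([-.2631,-.187,2.4615],[.48465,-.19225,.22369],[.6587,-.3384,-.672]),
([.47,-.1,2.06],[.4032,.1873,.2275],[.17,.037,-.985]),([-.36,.11,1.77],[.4825,-.1935,.2589],[.004,-.032,-.999]),([-.98,.90,1.04],[.5729,-.4454,.1574],[.195,.736,-.648]),([-.84,.92,1.34],[.6107,-.2996,.0247],[.198,.743,-.64]),
(s['q'][:3],s['tcp_pos'],s['tcp_rot'][:,2])]
def F(x,q):
    a,h,l2,l3,L,e=x;t=q[1]+q[2];r=a+l2*np.sin(q[1])+l3*np.sin(t)+e*np.cos(t);return np.array([r*np.cos(q[0]),r*np.sin(q[0]),h+l2*np.cos(q[1])+l3*np.cos(t)-e*np.sin(t)])
f=lambda x:np.concatenate([F(x,q)+x[4]*np.array(z)-p for q,p,z in D])
r=least_squares(f,[*X,0]);print(r.x.round(4),'\n',(r.fun*1e3).round(1).reshape(-1,3))
E
```

```text
[0.0007 0.294  0.5721 0.4937 0.3959 0.0614] 
 [[ 1.5 -0.1 -1.6]
 [-0.8 -1.8  0.1]
 [ 0.2 -1.9  1.6]
 [ 1.1 -0.6 -0.5]
 [-1.6  0.1  0.3]
 [ 0.1 -0.3  1.2]
 [ 0.5  0.1 -1.2]]
```

```bash
sed -i 's/^    M=(rz(q1)@ry/    q3-=.1237\n    M=(rz(q1)@ry/' h.py; sed -i 's/^x=np.array.*/x=np.array([.0007,.294,.5721,.4975,.3959])/' srch.py
cat > pl2.py <<'E'
from srch import *
s=manip.state();cur=(s['tcp_pos'],s['tcp_rot']);print(IK(*cur,x).round(2),s['q'].round(2))
up=(s['tcp_pos']+[0,0,.12],s['tcp_rot'])
M=np.array([.436,.308,.045])
def plan(d,dist=.05,zc=.155,zp=.085):
    a=np.radians(d);e=np.array([np.cos(a),np.sin(a),0])
    Gc=np.array([.575,-.01,zc])-dist*e;Gp=Gc.copy();Gp[2]=zp
    return pose(Gc,d,40),Gc,Gp
if __name__=='__main__':
    print('up',chk(cur,up))
    for d in(50,60,70,80,90):
        c,Gc,Gp=plan(d);print(d,chk(up,c),'\n  ',chk(c,tilt(pose(Gp,d,40),Gp,d,112)))
        for am in(110,135,150): m=pose(M+[0,0,.1],am,40);print('  mat',am,chk(c,m),chk(m,pose(M,am,40)),chk(pose(M,am,40),pose(M,am,40,.12)))
E
python3 pl2.py
```

```text
[-0.82  0.93  1.37  0.72  1.44 -0.88] [-0.81  0.93  1.37  0.72  1.44 -0.88]
up ('slack', np.float64(1.13), 'step', array([0.  , 0.01, 0.  , 0.  , 0.01, 0.01]), 'end', array([-0.82,  0.78,  1.36,  0.71,  1.56, -0.77]))
50 ('slack', np.float64(0.51), 'step', array([0.03, 0.03, 0.07, 0.06, 0.05, 0.01]), 'end', array([-0.59,  0.4 ,  2.15,  1.21,  0.95, -0.82])) 
   ('slack', np.float64(0.51), 'step', array([0.09, 0.09, 0.06, 0.23, 0.11, 0.26]), 'end', array([ 0.25,  0.92,  1.44, -0.55,  1.74,  1.14]))
  mat 110 ('slack', np.float64(0.51), 'step', array([0.06, 0.02, 0.03, 0.03, 0.02, 0.01]), 'end', array([ 0.11,  0.5 ,  1.98,  0.95,  1.16, -0.87])) ('slack', np.float64(0.67), 'step', array([0.  , 0.01, 0.  , 0.01, 0.01, 0.01]), 'end', array([ 0.11,  0.69,  1.99,  1.03,  1.05, -1.05])) ('slack', np.float64(0.67), 'step', array([0.01, 0.01, 0.01, 0.02, 0.01, 0.01]), 'end', array([-0.05,  0.57,  1.92,  0.85,  1.23, -0.94]))
  mat 135 ('slack', np.float64(0.51), 'step', array([0.07, 0.02, 0.05, 0.06, 0.04, 0.01]), 'end', array([ 0.19,  0.62,  1.75,  0.7 ,  1.41, -0.94])) ('slack', np.float64(
[... 6242 characters left out ...]
lack', np.float64(0.9), 'step', array([0.  , 0.01, 0.  , 0.  , 0.01, 0.01]), 'end', array([ 0.19,  0.77,  1.75,  0.72,  1.29, -1.05])) ('slack', np.float64(0.91), 'step', array([0.01, 0.01, 0.01, 0.01, 0.01, 0.01]), 'end', array([ 0.08,  0.71,  1.62,  0.63,  1.49, -0.98]))
  mat 150 ('slack', np.float64(0.95), 'step', array([0.06, 0.01, 0.02, 0.02, 0.01, 0.02]), 'end', array([ 0.26,  0.68,  1.62,  0.57,  1.55, -1.01])) ('slack', np.float64(1.03), 'step', array([0.  , 0.01, 0.  , 0.  , 0.01, 0.01]), 'end', array([ 0.26,  0.82,  1.63,  0.58,  1.43, -1.1 ])) ('slack', np.float64(1.03), 'step', array([0.01, 0.  , 0.01, 0.01, 0.02, 0.  ]), 'end', array([ 0.17,  0.79,  1.45,  0.51,  1.63, -1.04]))
```

>>> step_arm:
  motion:
    - [[6,0,-5],[0,0,0],40]
    - [[18,0,-15],[0,0,0],40]
    - [[34,0,-28],[0,0,0],40]
    - [[50,0,-42],[0,0,0],40]
    - [[66,0,-55],[0,0,0],40]
    - [[80,0,-67],[0,0,0],40]
    - [[89,0,-74],[0,0,0],40]
    - [[92,0,-77],[0,0,0],40]
    - [[98,-5,-70],[-0.2,0,0.1],40]
    - [[108,-12,-57],[-0.4,0,0.3],40]
    - [[119,-20,-43],[-0.7,0,0.5],40]
    - [[131,-29,-29],[-1,0,0.8],40]

```text
clock: 8.33
tcp_pos: [0.6045, -0.2097, 0.124]
tcp_rot: [[0.183, 0.959, 0.214], [0.613, -0.282, 0.738], [0.769, -0.004, -0.64]]
force: [-0.2, 0.3, -2.0]
width: 0.0588
```

```bash
cat > now.py <<'E'
from pl2 import *
c,Gc,Gp=plan(70);rows(c);print(s['force'].round(1))
E
python3 now.py;
```

```text
[-0.77  0.71  1.53  0.75  1.46 -0.79] [-0.77  0.71  1.53  0.75  1.46 -0.79]
t 8.33 tcp [ 0.6045 -0.2097  0.124 ] q [-0.77  0.71  1.53  0.75  1.46 -0.79] w 0.0588
[108.6, -85.3, 133.9] [-2.9, -0.2, 2.1]
[-0.2  0.3 -2. ]
```

>>> step_arm:
  motion:
    - [[12,-9,14],[-0.3,0,0.2],40]
    - [[24,-19,30],[-0.6,0,0.5],40]
    - [[36,-28,45],[-1,0,0.7],40]
    - [[48,-38,60],[-1.3,0,1],40]
    - [[60,-47,75],[-1.6,0,1.2],40]
    - [[72,-57,90],[-1.9,0,1.4],40]
    - [[84,-66,104],[-2.2,0,1.6],40]
    - [[94,-74,117],[-2.5,0,1.8],40]
    - [[102,-80,127],[-2.7,0,2],40]
    - [[107,-84,132],[-2.9,-0.2,2.1],40]
    - [[108.6,-85.3,134],[-2.9,-0.2,2.1],40]
    - [[108.6,-85.3,134],[-2.9,-0.2,2.1],40]

```text
clock: 9.33
tcp_pos: [0.5717, -0.0207, 0.123]
tcp_rot: [[0.217, 0.94, 0.261], [0.605, -0.34, 0.72], [0.766, 0.001, -0.643]]
force: [0.6, -0.1, -1.9]
width: 0.0588
```

```bash
cat > now.py <<'E'
from pl2 import *
c,Gc,Gp=plan(70);rows(c)
d=cam('scene');save(d,'s3.png',(200,440,60,260),3)
# grasp-relative rim position, from depth
P=cloud(d);m=(np.hypot(P[...,0]-Gc[0],P[...,1]-Gc[1])<.045)&(P[...,2]>Gc[2]+.028)&(P[...,2]<Gc[2]+.045);r=P[m];print(len(r),(r.min(0)+r.max(0))/2,r.max(0)-r.min(0),'Gc',Gc)
# tip: descend from zc to zp while tipping 0..112 along 18 rows
N=18
T=[]
for i in range(1,N+1):
    f=i/N; th=112*f; z=Gc[2]+(Gp[2]-Gc[2])*min(1,f*1.0); G=np.array([Gc[0],Gc[1],z]);T.append(tilt(pose(G,70,40),G,70,th))
rows(*T[:12]);rows(*T[12:],frm=T[11])
E
python3 now.py
```

```text
[-0.58  0.52  1.91  0.93  1.19 -0.82] [-0.58  0.52  1.91  0.93  1.19 -0.82]
t 9.33 tcp [ 0.5717 -0.0207  0.123 ] q [-0.58  0.52  1.91  0.93  1.19 -0.82] w 0.0588
[-0.4, -0.5, 0.7] [-0.0, -0.0, 0.1]
235 [ 0.55240563 -0.05875937  0.1885257 ] [0.07739998 0.07201903 0.01093296] Gc [ 0.55789899 -0.05698463  0.155     ]
t 9.38 tcp [ 0.572  -0.0214  0.123 ] q [-0.58  0.52  1.91  0.93  1.19 -0.82] w 0.0586
[-8.6, -1.1, 3.3] [0.0, -6.2, 0.1]
[-17.1, -1.1, 4.9] [0.0, -12.5, 0.1]
[-25.4, -1.2, 5.9] [0.0, -18.7, 0.1]
[-33.5, -1.2, 6.4] [0.0, -24.9, 0.1]
[-41.4, -1.2, 6.3] [0.0, -31.1, 0.1]
[-48.9, -1.2, 5.7] [0.0, -37.3, 0.1]
[-56.1, -1.2, 4.6] [0.1, -43.6, 0.1]
[-62.9, -1.3, 3.0] [0.1, -49.8, 0.1]
[-69.2, -1.3, 1.1] [0.1, -56.0, 0.1]
[-75.0, -1.3, -1.1] [0.1, -62.2, 0.1]
[-80.3, -1.3, -3.7] [0.1, -68.5, 0.1]
[-85.0, -1.3, -6.4] [0.1, -74.7, 0.1]
t 9.38 tcp [ 0.572  -0.0214  0.123 ] q [-0.58  0.52  1.91  0.93  1.19 -0.82] w 0.0586
[-3.9, 0.0, 3.2] [-0.0, -6.2, -0.0]
[-7.7, 0.0, 5.9] [0.0, -12.4, -0.0]
[-11.5, 0.0, 7.9] [0.0, -18.7, -0.0]
[-15.0, 0.0, 9.4] [0.0, -24.9, -0.0]
[-18.2, 0.0, 10.3] [0.0, -31.1, -0.0]
[-21.2, -0.0, 10.8] [0.0, -37.3, 0.0]
```

View pics/s3.png

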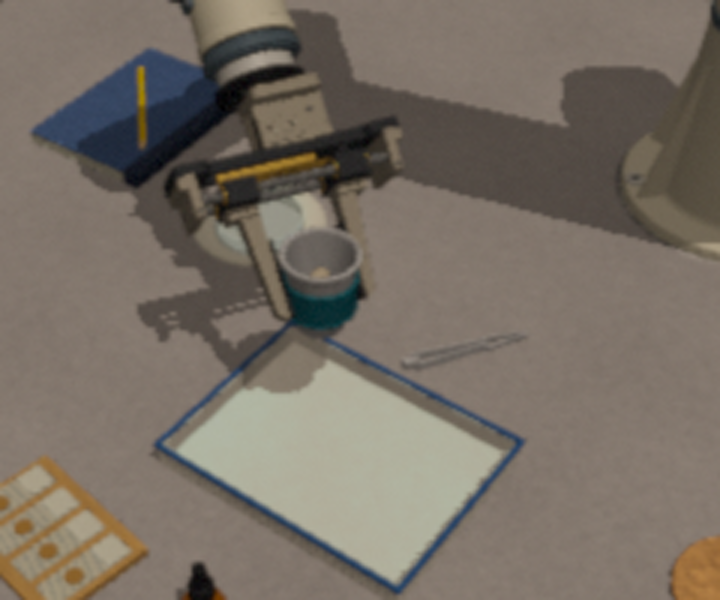

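>>> step_arm:
  motion:
    - [[-9,-1,3],[0,-6.2,0],40]
    - [[-17,-1,5],[0,-12.5,0],40]
    - [[-25,-1,6],[0,-18.7,0],40]
    - [[-33.5,-1,6.4],[0,-24.9,0],40]
    - [[-41.4,-1,6.3],[0,-31.1,0],40]
    - [[-49,-1,5.7],[0,-37.3,0],40]
    - [[-56,-1,4.6],[0,-43.6,0],40]
    - [[-63,-1,3],[0,-49.8,0],40]
    - [[-69,-1,1],[0,-56,0],40]
    - [[-75,-1,-1],[0,-62.2,0],40]
    - [[-80,-1,-3.7],[0,-68.5,0],40]
    - [[-85,-1,-6.4],[0,-74.7,0],40]

```text
clock: 10.38
tcp_pos: [0.5523, -0.0772, 0.063]
tcp_rot: [[0.312, 0.94, -0.14], [0.852, -0.342, -0.398], [-0.421, 0.005, -0.907]]
force: [-0.1, 0.5, -2.7]
width: 0.0586
```

```bash
cat > now.py <<'E'
from pl2 import *
c,Gc,Gp=plan(70);Gp[2]=.078
z=s['tcp_rot'][:,2];G0=s['tcp_pos']-.051*z;print('G',G0.round(3),'tooldir',z.round(2))
a=np.radians(70);ez=z@[np.cos(a),np.sin(a),0];th0=np.degrees(np.arctan2(-z[2],ez))-40;print('tip',th0)
T=[]
for i in range(1,8):
    th=th0+(112-th0)*i/7;G=G0+(Gp-G0)*i/7;T.append(tilt(pose(G,70,40),G,70,th))
rows(*T)
E
python3 now.py
```

```text
[ 0.13  0.51  1.78 -0.44  1.1   0.73] [ 0.13  0.51  1.78 -0.44  1.1   0.73]
G [ 0.559 -0.057  0.109] tooldir [-0.14 -0.4  -0.91]
tip 74.91995810064121
t 10.38 tcp [ 0.5523 -0.0772  0.063 ] q [ 0.13  0.51  1.78 -0.44  1.1   0.73] w 0.0586
[-2.9, -0.5, 3.9] [0.3, -5.3, -0.1]
[-5.8, -0.7, 7.3] [0.3, -10.6, -0.1]
[-8.6, -0.9, 10.3] [0.3, -15.9, -0.1]
[-11.2, -1.1, 12.9] [0.3, -21.2, -0.2]
[-13.7, -1.3, 15.1] [0.2, -26.5, -0.2]
[-16.0, -1.5, 16.9] [0.2, -31.8, -0.2]
[-18.1, -1.7, 18.3] [0.2, -37.1, -0.2]
```

>>> step_arm:
  motion:
    - [[-3,0,4],[0,-5.3,0],40]
    - [[-6,-1,7],[0,-10.6,0],40]
    - [[-8.6,-1,10.3],[0,-15.9,0],40]
    - [[-11,-1,13],[0,-21.2,0],40]
    - [[-13.7,-1.3,15],[0,-26.5,0],40]
    - [[-16,-1.5,17],[0,-31.8,0],40]
    - [[-18,-1.7,18.3],[0,-37,0],40]
    - [[-18,-1.7,18.3],[0,-39,0],40]
    - [[-18,-1.7,18.3],[0,-36,0],40]
    - [[-18,-1.7,18.3],[0,-40,0],40]
    - [[-18,-1.7,18.3],[0,-36,0],40]
    - [[-18,-1.7,18.3],[0,-39,0],40]

```text
clock: 11.38
tcp_pos: [0.5416, -0.0995, 0.0526]
tcp_rot: [[0.155, 0.939, -0.306], [0.419, -0.343, -0.841], [-0.895, 0.002, -0.447]]
force: [2.0, -0.1, -1.1]
width: 0.0588
```

```bash
python3 - <<'E'
from h import *
d=cam('scene');save(d,'s4.png',(200,420,100,280),3.5);t=cam('top');save(t,'t4.png',(260,420,130,270),4)
s=manip.state();print(s['clock'],s['tcp_pos'],s['force'],s['width'])
E
```

```text
11.4833 [ 0.54085908 -0.09879202  0.05143869] [ 0.99082039 -0.08598364 -2.23459833] 0.05823429562464982
```

View pics/s4.png

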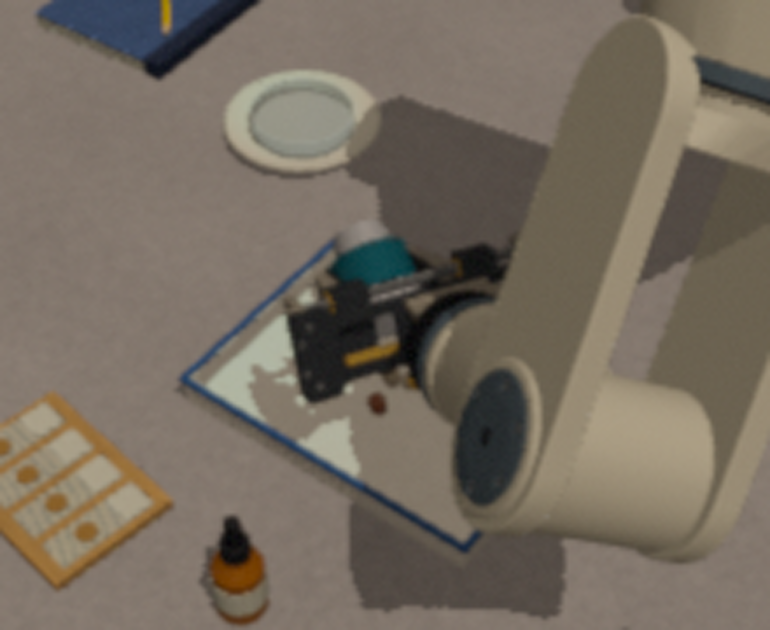

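Stones are out: one at (377,402), others partly hidden at (410,380) and (290,300). I'll shake it and tip a little more before righting it.

>>> step_arm:
  motion:
    - [[0,0,0],[0,-3,0],40]
    - [[5,0,-3],[0,0,0],40]
    - [[0,0,0],[0,-4,0],40]
    - [[5,0,-3],[0,0,0],40]
    - [[0,0,0],[0,-4,0],40]
    - [[5,0,-3],[0,1,0],40]
    - [[0,0,0],[0,-3,0],40]
    - [[0,0,0],[0,-3,0],40]
    - [[0,0,0],[0,-3,0],40]
    - [[0,0,0],[0,-3,0],40]

```text
clock: 12.32
tcp_pos: [0.5409, -0.0986, 0.0526]
tcp_rot: [[0.137, 0.94, -0.312], [0.373, -0.341, -0.863], [-0.918, 0.001, -0.398]]
force: [0.0, -0.1, -1.5]
width: 0.0584
```

```bash
cat > now.py <<'E'
from pl2 import *
t=cam('top');save(t,'t5.png',(260,420,130,270),4)
c,Gc,Gp=plan(70)
z=s['tcp_rot'][:,2];G0=s['tcp_pos']-.051*z
a=np.radians(70);ez=z@[np.cos(a),np.sin(a),0];th0=np.degrees(np.arctan2(-z[2],ez))-40;print('tip',th0,'G',G0.round(3))
T=[]
Gc[2]=.18
for i in range(1,23):
    f=i/22;th=th0*(1-f);g=min(1,f*1.6);G=G0+(Gc-G0)*g;T.append(tilt(pose(G,70,40),G,70,th))
rows(*T[:12]);rows(T[-1],frm=T[11])
E
python3 now.py
```

```text
[ 0.35  0.92  1.57 -0.78  1.61  1.09] [ 0.35  0.92  1.57 -0.78  1.61  1.09]
tip 116.5668963863952 G [ 0.557 -0.055  0.073]
t 12.37 tcp [ 0.541  -0.0985  0.0528] q [ 0.35  0.92  1.57 -0.78  1.61  1.09] w 0.0586
[-2.3, -0.0, -3.1] [0.1, 5.3, -0.0]
[-4.8, 0.1, -6.7] [0.1, 10.6, -0.0]
[-7.4, 0.3, -10.7] [0.1, 15.9, -0.0]
[-10.2, 0.4, -15.2] [0.1, 21.2, -0.0]
[-13.1, 0.6, -20.1] [0.1, 26.5, -0.0]
[-16.2, 0.7, -25.3] [0.1, 31.8, -0.0]
[-19.5, 0.8, -31.0] [0.1, 37.1, -0.0]
[-23.1, 1.0, -37.0] [0.1, 42.4, -0.0]
[-26.9, 1.1, -43.3] [0.1, 47.7, -0.0]
[-31.1, 1.3, -49.9] [0.1, 53.0, -0.0]
[-35.7, 1.4, -56.7] [0.1, 58.3, 0.0]
[-40.6, 1.6, -63.8] [0.1, 63.6, 0.0]
t 12.37 tcp [ 0.541  -0.0985  0.0528] q [ 0.35  0.92  1.57 -0.78  1.61  1.09] w 0.0586
[39.8, 0.2, -33.9] [0.0, 53.0, 0.0]
```

View pics/t5.png

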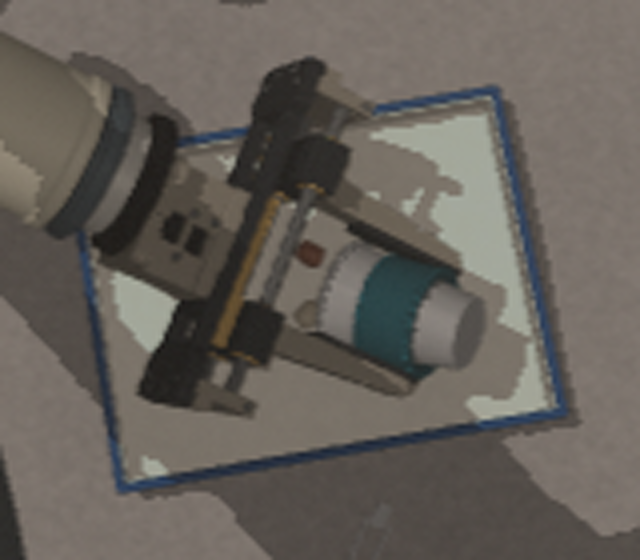

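>>> step_arm:
  motion:
    - [[-2,0,-3],[0,5.3,0],40]
    - [[-5,0,-7],[0,10.6,0],40]
    - [[-7.4,0,-10.7],[0,15.9,0],40]
    - [[-10,0,-15],[0,21.2,0],40]
    - [[-13,0.6,-20],[0,26.5,0],40]
    - [[-16,0.7,-25],[0,31.8,0],40]
    - [[-19.5,0.8,-31],[0,37.1,0],40]
    - [[-23,1,-37],[0,42.4,0],40]
    - [[-27,1,-43],[0,47.7,0],40]
    - [[-31,1.3,-50],[0,53,0],40]
    - [[-35.7,1.4,-56.7],[0,58.3,0],40]
    - [[-40.6,1.6,-63.8],[0,63.6,0],40]

```text
clock: 13.37
tcp_pos: [0.5573, -0.059, 0.1173]
tcp_rot: [[0.34, 0.94, -0.012], [0.939, -0.34, -0.047], [-0.049, 0.005, -0.999]]
force: [0.4, 0.3, -2.2]
width: 0.0584
```

>>> step_arm:
  motion:
    - [[2,0,-5],[0,6,0],40]
    - [[5,0,-10],[0,12,0],40]
    - [[9,0,-14],[0,18,0],40]
    - [[14,0,-18],[0,24,0],40]
    - [[18,0,-22],[0,30,0],40]
    - [[23,0,-25],[0,36,0],40]
    - [[29,0,-29],[0,42,0],40]
    - [[35,0,-32],[0,48,0],40]
    - [[39,0,-34],[0,53,0],40]
    - [[39,0,-34],[0,53,0],40]

```text
clock: 14.2
tcp_pos: [0.5693, -0.0219, 0.1457]
tcp_rot: [[0.221, 0.939, 0.262], [0.602, -0.343, 0.721], [0.768, -0.002, -0.641]]
force: [-1.7, -0.6, -2.3]
width: 0.0588
```

```bash
cat > now.py <<'E'
from pl2 import *
import sys
t=cam('top');save(t,'t6.png',(260,500,110,270),3.2);sc=cam('scene')
print(s['force'].round(2),s['ft_torque'].round(3))
c,Gc,Gp=plan(70,zc=.18)
for am in(110,135):
    m=pose(M+[0,0,.12],am,40);print(am,chk(cur,m))
    rows(c,m)
# pieces in tray
P=cloud(t);C=np.array([.58,-.0095]);a=np.radians(10.8);L=(P[...,:2]-C)@np.array([[np.cos(a),-np.sin(a)],[np.sin(a),np.cos(a)]])
for n,d_ in(('top',t),('scene',sc)):
    P=cloud(d_);L=(P[...,:2]-C)@np.array([[np.cos(a),-np.sin(a)],[np.sin(a),np.cos(a)]])
    m=((np.abs(L[...,0])<.089)&(np.abs(L[...,1])<.119)&(P[...,2]>.0085)&(P[...,2]<.035)).astype(np.uint8)
    k,lab,st,ce=cv2.connectedComponentsWithStats(m)
    for i in range(1,k):
        if st[i,4]>8: q=P[lab==i];print(n,st[i,4],ce[i].round(),q.mean(0).round(3),'ext',(q.max(0)-q.min(0)).round(3),'zmax',q[:,2].max().round(3),d_['color'][lab==i].mean(0).round())
E
python3 now.py
```

```text
[-0.58  0.48  1.91  0.92  1.22 -0.78] [-0.58  0.48  1.91  0.92  1.22 -0.78]
[-1.7  -0.56 -2.27] [-0.604  0.31  -0.006]
110 ('slack', np.float64(0.65), 'step', array([0.06, 0.01, 0.02, 0.  , 0.  , 0.01]), 'end', array([ 0.11,  0.47,  1.97,  0.93,  1.18, -0.83]))
t 14.3 tcp [ 0.5701 -0.0216  0.1466] q [-0.58  0.47  1.91  0.92  1.21 -0.77] w 0.0585
[1.5, 0.6, 0.9] [-0.0, 0.2, 0.0]
[178.7, -263.8, 233.7] [30.6, 0.2, -25.8]
135 ('slack', np.float64(0.75), 'step', array([0.06, 0.02, 0.03, 0.02, 0.02, 0.02]), 'end', array([ 0.19,  0.59,  1.74,  0.7 ,  1.44, -0.92]))
t 14.3 tcp [ 0.5701 -0.0216  0.1466] q [-0.58  0.47  1.91  0.92  1.21 -0.77] w 0.0585
[1.5, 0.6, 0.9] [-0.0, 0.2, 0.0]
[170.1, -274.1, 223.5] [49.7, 0.2, -41.9]
top 16 [384. 164.] [ 0.672 -0.113  0.018] ext [0.027 0.005 0.016] zmax 0.027 [106. 104.  97.]
top 37 [337. 193.] [ 0.6   -0.006  0.015] ext [0.014 0.016 0.009] zmax 0.018 [98. 76. 64.]
top 92 [341. 205.] [ 0.571 -0.015  0.02 ] ext [0.028 0.029 0.023] zmax 0.031 [103.  95.  83.]
top 75 [316. 206.] [0.568 0.042 0.013] ext [0.023 0.019 0.009] zmax 0.017 [135. 112.  74.]
top 28 [340. 217.] [ 0.544 -0.014  0.018] ext [0.014 0.011 0.013] zmax 0.023 [77. 76. 71.]
scene 139 [274. 191.] [ 0.614 -0.123  0.017] ext [0.169 0.035 0.02 ] zmax 0.028 [110. 103.  93.]
scene 23 [304. 173.] [ 0.512 -0.121  0.017] ext [0.007 0.035 0.015] zmax 0.025 [96. 89. 80.]
scene 25 [322. 202.] [ 0.546 -0.011  0.015] ext [0.015 0.011 0.014] zmax 0.023 [87. 87. 79.]
scene 71 [313. 206.] [ 0.575 -0.012  0.018] ext [0.028 0.028 0.022] zmax 0.03 [115. 102.  84.]
scene 27 [308. 214.] [ 0.602 -0.004  0.014] ext [0.013 0.016 0.009] zmax 0.018 [119.  89.  69.]
scene 52 [330. 219.] [0.57  0.045 0.013] ext [0.025 0.023 0.007] zmax 0.016 [158. 127.  58.]
```

View pics/t6.png

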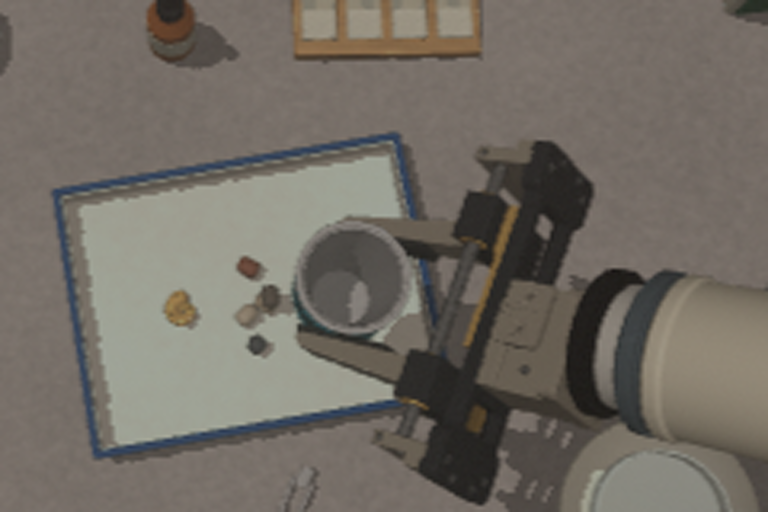

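>>> step_arm:
  motion:
    - [[6,-10,8],[2,0,-1.5],40]
    - [[20,-32,26],[6,0,-5],40]
    - [[38,-60,49],[11,0,-9],40]
    - [[56,-90,73],[16,0,-14],40]
    - [[74,-120,97],[22,0,-18],40]
    - [[92,-150,121],[27,0,-23],40]
    - [[110,-178,145],[32,0,-27],40]
    - [[128,-206,168],[37,0,-31.5],40]
    - [[144,-233,190],[42,0,-35.5],40]
    - [[158,-255,208],[46,0,-39],40]
    - [[167,-269,219],[49,0,-41.5],40]
    - [[170,-274,223.5],[49.7,0.2,-42],40]

```text
clock: 15.3
tcp_pos: [0.4068, 0.3404, 0.1342]
tcp_rot: [[-0.467, 0.697, -0.544], [0.447, 0.717, 0.535], [0.763, 0.007, -0.646]]
force: [0.2, 0.3, -1.3]
width: 0.0586
```

```bash
cat > now.py <<'E'
from pl2 import *
sc=cam('scene');t=cam('top')
rows(pose(M+[0,0,.12],135,40),pose(M+[0,0,.02],135,40),pose(M+[0,0,.0],135,40))
G=s['tcp_pos']-.051*s['tcp_rot'][:,2];print('G',G.round(4))
for d in(sc,t):
    P=cloud(d);m=(np.hypot(P[...,0]-G[0],P[...,1]-G[1])<.034)&(P[...,2]>G[2]+.025)&(P[...,2]<G[2]+.055);r=P[m]
    A=np.c_[r[:,:2],np.ones(len(r))]
    print('rim',len(r),((r.min(0)+r.max(0))/2).round(4),(r.max(0)-r.min(0)).round(3),'zslope',np.linalg.lstsq(A,r[:,2],rcond=None)[0].round(3))
E
python3 now.py
```

```text
[ 0.2   0.58  1.74  0.69  1.44 -0.92] [ 0.2   0.58  1.74  0.69  1.44 -0.92]
t 15.4 tcp [0.4073 0.3381 0.1336] q [ 0.2   0.58  1.74  0.69  1.44 -0.92] w 0.0584
[-2.7, -1.0, -1.1] [-0.2, 0.2, 0.5]
[-79.1, -1.5, 63.5] [-0.2, 0.2, 0.5]
[-94.4, -1.6, 76.4] [-0.2, 0.2, 0.5]
G [0.4346 0.3131 0.1672]
rim 288 [0.434  0.3137 0.1991] [0.066 0.064 0.014] zslope [0.007 0.01  0.193]
rim 80 [0.4488 0.3258 0.1995] [0.037 0.039 0.014] zslope [0.043 0.065 0.161]
```

>>> step_arm:
  motion:
    - [[-12,-1,9],[0,0,0.3],40]
    - [[-28,-1,22],[0,0,0.5],40]
    - [[-46,-1,36],[0,0,0.5],40]
    - [[-62,-1.5,50],[0,0,0.5],40]
    - [[-75,-1.5,61],[0,0,0.5],40]
    - [[-83,-1.5,67],[0,0,0.5],40]
    - [[-88,-1.5,71],[0,0,0.5],40]
    - [[-91,-1.5,73.5],[0,0,0.5],40]
    - [[-93,-1.5,75],[0,0,0.5],40]
    - [[-94,-1.5,76],[0,0,0.5],40]
    - [[-94,-1.5,76],[0,0,0.5],40]
    - [[-94,-1.5,76],[0,0,0.5],40]

```text
clock: 16.4
tcp_pos: [0.4097, 0.334, 0.0128]
tcp_rot: [[-0.453, 0.709, -0.54], [0.457, 0.705, 0.542], [0.765, -0.001, -0.644]]
force: [0.6, 0.3, -1.0]
width: 0.0584
```

```bash
cat > now.py <<'E'
from pl2 import *
sc=cam('scene');s=manip.state();print(s['force'].round(1))
rows(pose(M,135,40),pose(M-[0,0,.003],135,40))
G=s['tcp_pos']-.051*s['tcp_rot'][:,2];print('G',G.round(4))
P=cloud(sc);m=(np.hypot(P[...,0]-G[0],P[...,1]-G[1])<.034)&(P[...,2]>G[2]+.025)&(P[...,2]<G[2]+.055);r=P[m]
print('rim',len(r),((r.min(0)+r.max(0))/2).round(4),'zmax',np.percentile(r[:,2],[50,80,95]).round(4))
E
python3 now.py
```

```text
[ 0.19  0.77  1.75  0.72  1.29 -1.05] [ 0.19  0.77  1.75  0.72  1.29 -1.05]
[-0.1  0.4 -1.4]
t 16.45 tcp [0.4097 0.334  0.0128] q [ 0.19  0.77  1.75  0.72  1.29 -1.05] w 0.0584
[0.9, 0.2, 1.9] [0.1, 0.1, -0.2]
[-1.4, 0.2, 3.9] [0.1, 0.1, -0.2]
G [0.4372 0.3063 0.0456]
rim 241 [0.4368 0.3071 0.0779] zmax [0.0795 0.0812 0.0827]
```

>>> step_arm:
  motion:
    - [[-0.8,0,0.6],[0,0,0],40]
    - [[-1.5,0,1.3],[0,0,0],40]
    - [[-2,0,1.7],[0,0,0],40]
    - [[-2.3,0,1.9],[0,0,0],40]
    - [[-2.3,0,1.9],[0,0,0],40]

```text
clock: 16.87
tcp_pos: [0.4097, 0.3339, 0.0105]
tcp_rot: [[-0.452, 0.709, -0.541], [0.456, 0.705, 0.543], [0.766, -0.001, -0.643]]
force: [0.7, -3.6, 8.6]
width: 0.0585
```

>>> step_arm:
  motion:
    - [[0.4,0,-0.3],[0,0,0],58]
    - [[0.4,0,-0.3],[0,0,0],62]
    - [[0.4,0,-0.3],[0,0,0],68]
    - [[0.4,0,-0.3],[0,0,0],76]
    - [[0.4,0,-0.3],[0,0,0],85]
    - [[0.4,0,-0.3],[0,0,0],91]
    - [[0.4,0,-0.3],[0,0,0],91]
    - [[0.4,0,-10],[0,0,0],91]
    - [[0.4,0,-30],[0,0,0],91]
    - [[0.4,0,-60],[0,0,0],91]
    - [[0.4,0,-95],[0,0,0],91]
    - [[0.4,0,-130],[0,0,0],91]

```text
clock: 17.87
tcp_pos: [0.48, 0.2624, 0.0945]
tcp_rot: [[-0.452, 0.709, -0.541], [0.458, 0.705, 0.541], [0.766, -0.003, -0.643]]
force: [0.2, -0.2, -0.5]
width: 0.0911
```

```bash
python3 - <<'E'
from h import *
sc=cam('scene');t=cam('top');s=manip.state();print(s['clock'],s['tcp_pos'].round(3),s['width'])
c0=[.437,.307]
for d in(sc,t):
    P=cloud(d);m=(np.hypot(P[...,0]-c0[0],P[...,1]-c0[1])<.04)&(P[...,2]>.066)&(P[...,2]<.09);r=P[m]
    A=np.c_[2*r[:,:2],np.ones(len(r))];q=np.linalg.lstsq(A,(r[:,:2]**2).sum(1),rcond=None)[0];print('rim',len(r),q[:2].round(4),((r.min(0)+r.max(0))/2).round(4),np.percentile(r[:,2],[50,90]).round(4))
a=cv2.resize(t['color'][150:250,270:420,::-1],None,fx=5,fy=5,interpolation=cv2.INTER_CUBIC)
cv2.imwrite('pics/t7.png',a)
E
```

```text
17.9667 [0.485 0.261 0.096] 0.09116075582569017
rim 308 [0.4378 0.3074] [0.4365 0.3066 0.0744] [0.0768 0.08  ]
rim 152 [0.4373 0.3052] [0.4535 0.3067 0.074 ] [0.0782 0.081 ]
```

View pics/t7.png

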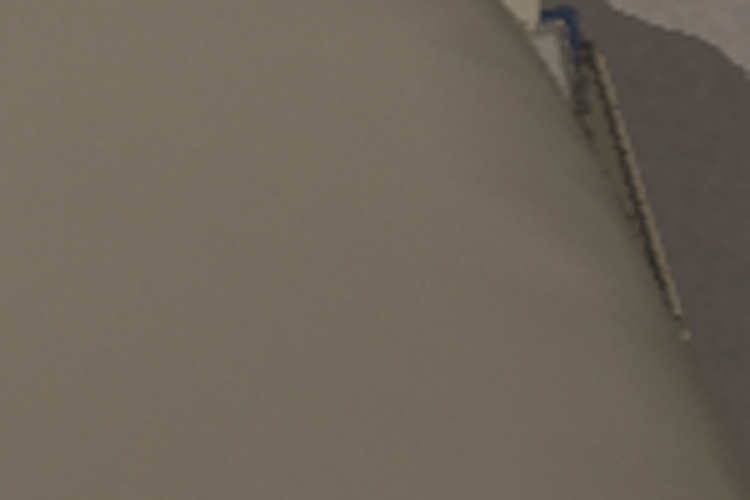

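The beaker stands upright on the mat at (0.437,0.307), rim at about z 0.08. The top crop is filled by the arm, so I'll clear it by moving over the ammonite.

```bash
cat > now.py <<'E'
from pl2 import *
A=np.array([.569,.0435,.0])
h=pose(A+[0,0,.10],135,90);print(chk(cur,h));rows(h)
Dd=np.array([.43,-.293,.08]);k=pose(Dd,135,90);print('dish',chk(h,k));k=pose(Dd,100,90);print('dish',chk(h,k))
E
python3 now.py
```

```text
[ 0.07  0.71  1.6   0.62  1.51 -0.98] [ 0.07  0.71  1.6   0.62  1.5  -0.98]
('slack', np.float64(0.76), 'step', array([0.  , 0.03, 0.03, 0.06, 0.06, 0.04]), 'end', array([ 0.08,  0.43,  1.86, -0.  ,  0.86, -0.71]))
t 17.97 tcp [0.4847 0.2614 0.0964] q [ 0.07  0.71  1.6   0.62  1.5  -0.98] w 0.0912
[-174.6, -93.5, -132.8] [0.3, -49.7, -0.2]
dish ('slack', np.float64(0.66), 'step', array([0.05, 0.01, 0.03, 0.  , 0.01, 0.05]), 'end', array([-0.6 ,  0.39,  1.98,  0.  ,  0.77, -1.38]))
dish ('slack', np.float64(0.66), 'step', array([0.05, 0.01, 0.03, 0.  , 0.01, 0.01]), 'end', array([-0.6 ,  0.39,  1.98,  0.  ,  0.77, -0.77]))
```

>>> step_arm:
  motion:
    - [[-10,-5,-30],[0,0,0],80]
    - [[-175,-94,-133],[0.3,-49.7,0],60]
    - [[-175,-94,-133],[0.3,-49.7,0],50]
    - [[-175,-94,-133],[0.3,-49.7,0],50]
    - [[-175,-94,-133],[0.3,-49.7,0],50]
    - [[-175,-94,-133],[0.3,-49.7,0],50]
    - [[-175,-94,-133],[0.3,-49.7,0],50]
    - [[-175,-94,-133],[0.3,-49.7,0],50]
    - [[-175,-94,-133],[0.3,-49.7,0],50]
    - [[-175,-94,-133],[0.3,-49.7,0],50]
    - [[-175,-94,-133],[0.3,-49.7,0],50]
    - [[-175,-94,-133],[0.3,-49.7,0],50]

```text
clock: 18.97
tcp_pos: [0.5646, 0.0451, 0.045]
tcp_rot: [[-0.706, 0.708, -0.009], [0.708, 0.706, -0.001], [0.006, -0.007, -1.0]]
force: [0.4, 0.2, -0.1]
width: 0.05
```

```bash
cat > look.py <<'E'
from pl2 import *
sc=cam('scene');s=manip.state();rows(pose(np.array([.569,.0435,.10]),135,90))
C=np.array([.58,-.0095]);a=np.radians(10.8)
P=cloud(sc);L=(P[...,:2]-C)@np.array([[np.cos(a),-np.sin(a)],[np.sin(a),np.cos(a)]])
m=((np.abs(L[...,0])<.089)&(np.abs(L[...,1])<.119)&(P[...,2]>.0085)&(P[...,2]<.035)).astype(np.uint8)
k,lab,st,ce=cv2.connectedComponentsWithStats(m)
for i in range(1,k):
    if st[i,4]>8: q=P[lab==i];print(st[i,4],ce[i].round(),q.mean(0).round(4),'mid',((q.max(0)+q.min(0))/2).round(4),'ext',(q.max(0)-q.min(0)).round(3),sc['color'][lab==i].mean(0).round())
# gripper tips
L=(P-s['tcp_pos'])@s['tcp_rot']*1e3
g=(np.abs(L[...,0])<20)&(np.abs(L[...,1])<75)&(L[...,2]>-110)&(P[...,2]>.045)
for sg in(1,-1):
    q=L[g&(sg*L[...,1]>0)];t=q[q[:,2]>-55];print('tip',sg,np.sort(q[:,2])[-6:].round(),'y',t[:,1].min().round(),t[:,1].max().round(),'x',t[:,0].min().round(),t[:,0].max().round())
E
python3 look.py
```

```text
[ 0.08  0.43  1.86 -0.    0.86 -0.7 ] [ 0.08  0.43  1.86 -0.    0.85 -0.71]
t 19.02 tcp [0.5647 0.0448 0.0449] q [ 0.08  0.43  1.86 -0.    0.85 -0.71] w 0.0502
[-4.0, 2.1, -4.2] [-0.4, -0.3, -0.1]
23 [291. 176.] [ 0.5474 -0.136   0.0179] mid [ 0.5472 -0.1361  0.018 ] ext [0.031 0.007 0.019] [88. 82. 73.]
23 [313. 178.] [ 0.5052 -0.0877  0.0167] mid [ 0.5052 -0.086   0.0174] ext [0.006 0.027 0.018] [93. 86. 77.]
118 [268. 197.] [ 0.6411 -0.1178  0.0173] mid [ 0.6369 -0.1183  0.0181] ext [0.105 0.022 0.019] [119. 113. 103.]
70 [314. 206.] [ 0.5747 -0.0118  0.0186] mid [ 0.5731 -0.0101  0.0198] ext [0.026 0.028 0.022] [85. 75. 61.]
27 [308. 214.] [ 0.6024 -0.0042  0.0138] mid [ 0.6014 -0.0053  0.0141] ext [0.013 0.017 0.007] [82. 58. 45.]
50 [330. 219.] [0.5704 0.0449 0.0125] mid [0.5711 0.044  0.0122] ext [0.024 0.019 0.007] [154. 124.  56.]
tip 1 [-41. -40. -40. -39. -36. -36.] y 36.0 41.0 x -9.0 10.0Traceback (most recent call last):
  File "look.py", line 13, in <module>
    q=L[g&(sg*L[...,1]>0)];t=q[q[:,2]>-55];print('tip',sg,np.sort(q[:,2])[-6:].round(),'y',t[:,1].min().round(),t[:,1].max().round(),'x',t[:,0].min().round(),t[:,0].max().round())
                                                                                           ~~~~~~~~~~^^
    return umr_minimum(a, axis, None, out, keepdims, initial, where)
ValueError: zero-size array to reduction operation minimum which has no identity
```

>>> step_arm:
  motion:
    - [[-4,3,10],[-0.4,-0.3,0],46]
    - [[-4,3,25],[-0.4,-0.3,0],46]
    - [[-4,3,38],[-0.4,-0.3,0],46]
    - [[-4,3,49],[-0.4,-0.3,0],46]
    - [[-4,3,57],[-0.4,-0.3,0],46]
    - [[-4,3,62],[-0.4,-0.3,0],46]
    - [[-4,3,65],[-0.4,-0.3,0],46]
    - [[-4,3,67],[-0.4,-0.3,0],46]
    - [[-4,3,68],[-0.4,-0.3,0],46]
    - [[-4,3,68],[-0.4,-0.3,0],46]

```text
clock: 19.85
tcp_pos: [0.5686, 0.0444, -0.0228]
tcp_rot: [[-0.707, 0.707, 0.001], [0.707, 0.707, -0.0], [-0.001, 0.0, -1.0]]
force: [-0.2, -0.3, 1.1]
width: 0.0466
```

```bash
python3 - <<'E'
from h import *
d=cam('scene');save(d,'s8.png',(250,400,140,260),5);s=manip.state();print(s['tcp_pos'].round(4),s['force'].round(1))
E
```

```text
[ 0.5687  0.0444 -0.0226] [0.6 0.5 0. ]
```

View pics/s8.png

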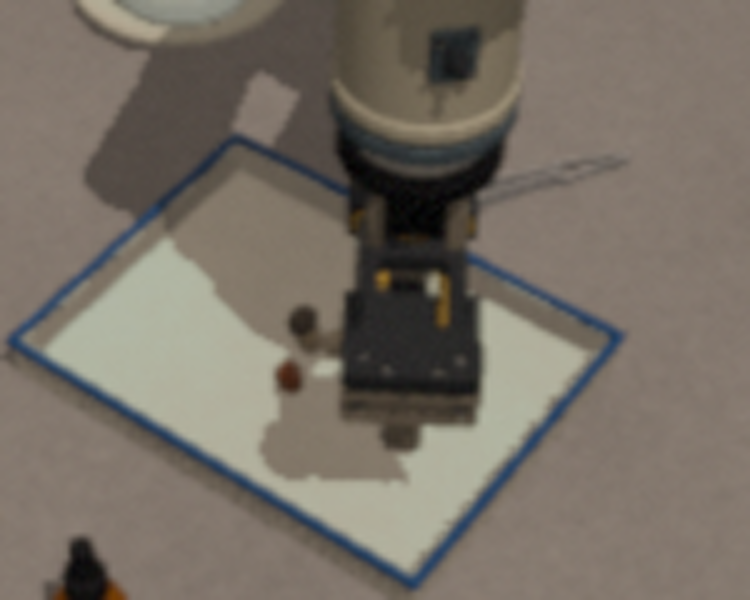

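The gripper is over the ammonite with a fingertip at (400,440), and no force shows. I'll go 2 mm lower and close.

>>> step_arm:
  motion:
    - [[0,0,1],[0,0,0],46]
    - [[0,0,2],[0,0,0],40]
    - [[0,0,2],[0,0,0],34]
    - [[0,0,2],[0,0,0],30]
    - [[0,0,2],[0,0,0],26]
    - [[0,0,2],[0,0,0],22]
    - [[0,0,2],[0,0,0],20]
    - [[0,0,2],[0,0,0],20]
    - [[0,0,2],[0,0,0],20]

```text
clock: 20.65
tcp_pos: [0.5684, 0.0444, -0.0249]
tcp_rot: [[-0.707, 0.708, 0.001], [0.708, 0.707, -0.001], [-0.001, 0.0, -1.0]]
force: [0.0, 0.6, 1.2]
width: 0.0289
```

>>> step_arm:
  motion:
    - [[0,0,-5],[0,0,0],20]
    - [[0,0,-18],[0,0,0],20]
    - [[0,0,-38],[0,0,0],20]
    - [[0,0,-60],[0,0,0],20]
    - [[0,0,-80],[0,0,0],20]
    - [[0,0,-92],[0,0,0],20]
    - [[0,0,-95],[0,0,0],20]
    - [[0,0,-95],[0,0,0],20]

```text
clock: 21.32
tcp_pos: [0.569, 0.0445, 0.0712]
tcp_rot: [[-0.707, 0.708, 0.003], [0.708, 0.707, -0.0], [-0.002, 0.002, -1.0]]
force: [0.5, 0.6, -0.4]
width: 0.0285
```

```bash
cat > now.py <<'E'
from pl2 import *
t=cam('top');P=cloud(t)
print('dish px',ray(t,583,340,.024))
m=(np.hypot(P[...,0]-.43,P[...,1]+.293)<.08)&(P[...,2]>.012)&(P[...,2]<.04);r=P[m];print(((r.min(0)+r.max(0))/2).round(4),(r.max(0)-r.min(0)).round(3))
m=(np.hypot(P[...,0]-.43,P[...,1]+.293)<.055)&(P[...,2]>.021)&(P[...,2]<.04);r=P[m];print(len(r),((r.min(0)+r.max(0))/2).round(4),(r.max(0)-r.min(0)).round(3))
k=(np.array([.430,-.293,s['tcp_pos'][2]]),pose([0,0,0],115,90)[1]);print(chk(cur,k));rows(k);print(s['width'])
E
python3 now.py
```

```text
[ 0.08  0.4   1.85 -0.    0.9  -0.71] [ 0.08  0.4   1.85 -0.    0.9  -0.71]
dish px [ 0.43013583 -0.29206754  0.024     ]
[ 0.4322 -0.2946  0.0195] [0.137 0.138 0.015]
173 [ 0.4317 -0.2941  0.0241] [0.093 0.093 0.006]
('slack', np.float64(0.69), 'step', array([0.05, 0.01, 0.02, 0.  , 0.01, 0.03]), 'end', array([-0.6 ,  0.33,  1.95,  0.  ,  0.86, -1.03]))
t 21.37 tcp [0.5683 0.0444 0.0701] q [ 0.08  0.4   1.85 -0.    0.89 -0.71] w 0.0284
[-141.0, -336.3, -1.1] [0.0, 0.1, 20.0]
0.028502851263857015
```

>>> step_arm:
  motion:
    - [[-4,-9,0],[0,0,1],20]
    - [[-13,-30,0],[0,0,2],20]
    - [[-26,-60,0],[0,0,4],20]
    - [[-39,-92,0],[0,0,6],20]
    - [[-53,-124,0],[0,0,8],20]
    - [[-67,-157,0],[0,0,10],20]
    - [[-81,-190,0],[0,0,12],20]
    - [[-95,-223,0],[0,0,14],20]
    - [[-108,-254,0],[0,0,16],20]
    - [[-121,-284,0],[0,0,18],20]
    - [[-132,-310,0],[0,0,19],20]
    - [[-139,-326,0],[0,0,20],20]

```text
clock: 22.37
tcp_pos: [0.4334, -0.2865, 0.0689]
tcp_rot: [[-0.419, 0.908, -0.001], [0.908, 0.419, 0.0], [0.001, -0.001, -1.0]]
force: [-0.0, 0.2, 0.2]
width: 0.0282
```

```bash
cat > now.py <<'E'
from pl2 import *
rows(*[(np.array([.4317,-.2941,z]),pose([0,0,0],115,90)[1]) for z in(.07,.0,-.0185)]);print(s['width'],s['force'])
E
python3 now.py
```

```text
[-0.58  0.33  1.95 -0.    0.86 -1.02] [-0.59  0.33  1.95 -0.    0.85 -1.02]
t 22.37 tcp [ 0.4334 -0.2865  0.0689] q [-0.59  0.33  1.95 -0.    0.85 -1.02] w 0.0282
[-6.2, -4.7, -1.1] [-0.1, -0.0, -0.2]
[-6.3, -4.6, 68.9] [-0.1, -0.0, -0.2]
[-6.3, -4.6, 87.4] [-0.1, -0.0, -0.2]
0.028247628116376072 [-0.01421033  0.18089121  0.15990641]
```

>>> step_arm:
  motion:
    - [[-6,-4.5,5],[0,0,0],20]
    - [[-6,-4.5,18],[0,0,0],20]
    - [[-6,-4.5,33],[0,0,0],20]
    - [[-6,-4.5,46],[0,0,0],20]
    - [[-6,-4.5,55],[0,0,0],20]
    - [[-6,-4.5,60],[0,0,0],20]
    - [[-6,-4.5,60],[0,0,0],20]
    - [[-6,-4.5,60],[0,0,0],20]

```text
clock: 23.03
tcp_pos: [0.4343, -0.2913, 0.0099]
tcp_rot: [[-0.422, 0.906, 0.0], [0.906, 0.422, -0.0], [-0.0, 0.0, -1.0]]
force: [-1.3, -0.7, 0.3]
width: 0.0283
```

```bash
python3 now.py
```

```text
[-0.59  0.43  1.98 -0.    0.73 -1.03] [-0.59  0.43  1.98 -0.    0.73 -1.03]
t 23.03 tcp [ 0.4343 -0.2913  0.0099] q [-0.59  0.43  1.98 -0.    0.73 -1.03] w 0.0283
[-1.4, -3.5, -60.1] [0.0, 0.0, -0.0]
[-1.4, -3.5, 9.9] [0.0, 0.0, -0.0]
[-1.4, -3.5, 28.4] [0.0, 0.0, -0.0]
0.028316781494429004 [-1.27858602 -0.66337731  0.28732695]
```

>>> step_arm:
  motion:
    - [[-1.4,-3.5,4],[0,0,0],20]
    - [[-1.4,-3.5,10],[0,0,0],20]
    - [[-1.4,-3.5,16],[0,0,0],20]
    - [[-1.4,-3.5,21],[0,0,0],20]
    - [[-1.4,-3.5,25],[0,0,0],20]
    - [[-1.4,-3.5,27],[0,0,0],20]
    - [[-1.4,-3.5,28],[0,0,0],20]
    - [[-1.4,-3.5,28.7],[0,0,0],20]
    - [[-1.4,-3.5,29],[0,0,0],20]
    - [[-1.4,-3.5,29],[0,0,0],20]

```text
clock: 23.87
tcp_pos: [0.4319, -0.2945, -0.0188]
tcp_rot: [[-0.422, 0.907, 0.001], [0.907, 0.422, -0.001], [-0.001, 0.001, -1.0]]
force: [-0.1, -0.5, -0.9]
width: 0.0286
```

Lower the last millimetre, release with a small opening, and check the width before rising.

>>> step_arm:
  motion:
    - [[0,0,0.5],[0,0,0],20]
    - [[0,0,1],[0,0,0],20]
    - [[0,0,1],[0,0,0],20]
    - [[0,0,1],[0,0,0],28]
    - [[0,0,1],[0,0,0],31]
    - [[0,0,1],[0,0,0],34]
    - [[0,0,1],[0,0,0],38]
    - [[0,0,1],[0,0,0],40]
    - [[0,0,1],[0,0,0],40]
    - [[0,0,1],[0,0,0],40]

```text
clock: 24.7
tcp_pos: [0.4318, -0.2945, -0.0199]
tcp_rot: [[-0.422, 0.907, 0.001], [0.907, 0.422, -0.001], [-0.001, 0.0, -1.0]]
force: [-0.5, 0.3, 0.1]
width: 0.0397
```

>>> step_arm:
  motion:
    - [[0,0,-4],[0,0,0],40]
    - [[0,0,-12],[0,0,0],40]
    - [[0,0,-25],[0,0,0],40]
    - [[0,0,-45],[0,0,0],40]
    - [[0,0,-70],[0,0,0],40]
    - [[0,0,-100],[0,0,0],40]
    - [[0,0,-130],[0,0,0],40]
    - [[0,0,-160],[0,0,0],40]
    - [[60,0,-180],[0,0,0],40]
    - [[100,0,-190],[0,0,0],40]
    - [[120,0,-190],[0,0,0],40]
    - [[120,0,-190],[0,0,0],40]

```text
clock: 25.7
tcp_pos: [0.3777, -0.1811, 0.1713]
tcp_rot: [[-0.423, 0.906, 0.0], [0.906, 0.423, 0.001], [0.001, 0.001, -1.0]]
force: [-0.1, -1.2, -0.5]
width: 0.0402
```

```bash
python3 - <<'E'
from h import *
s=manip.state();print(s['clock'],s['tcp_pos'].round(3),s['force'].round(1))
sc=cam('scene');t=cam('top')
for d in(sc,t):
    P=cloud(d);m=(np.hypot(P[...,0]-.4317,P[...,1]+.2941)<.04)&(P[...,2]>.014)&(P[...,2]<.04);r=P[m];print(len(r),r.mean(0).round(4),((r.min(0)+r.max(0))/2).round(4),d['color'][m].mean(0).round())
    m=(np.hypot(P[...,0]-.437,P[...,1]-.307)<.04)&(P[...,2]>.066)&(P[...,2]<.09);r=P[m];print('rim',len(r),((r.min(0)+r.max(0))/2).round(4))
u=lambda d,a,b,c,e,s:cv2.resize(d['color'][c:e,a:b,::-1],(800,int((e-c)*800/(b-a))),interpolation=cv2.INTER_CUBIC)
a=u(t,160,520,110,310,1);b=u(sc,200,480,90,140,1)
cv2.imwrite('pics/fin.png',np.vstack([a,b])[:600])
E
```

```text
25.7 [ 0.378 -0.181  0.171] [-0.1 -1.2 -0.5]
31 [ 0.4358 -0.2928  0.0168] [ 0.4279 -0.3026  0.0173] [128. 104.  56.]
rim 312 [0.4374 0.3067 0.0744]
6 [ 0.4472 -0.3037  0.0168] [ 0.4514 -0.3069  0.017 ] [115. 106.  88.]
rim 326 [0.4365 0.3057 0.0746]
```

View pics/fin.png

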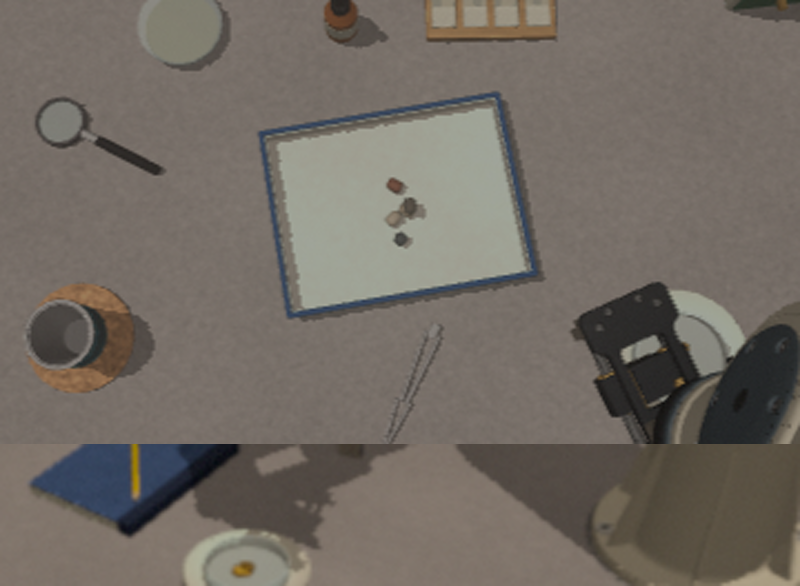

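```bash
python3 - <<'E'
from h import *
t=load('top');P=cloud(t);print('cluster top z(mm)');np.set_printoptions(linewidth=200)
m=(np.abs(P[...,0]-.575)<.045)&(np.abs(P[...,1]+.012)<.035);v,u=np.where(m);a,b,c,e=v.min(),v.max(),u.min(),u.max()
print(a,c);print((P[a:b+1,c:e+1,2]*1e3).round().astype(int))
hs=cv2.cvtColor(t['color'],cv2.COLOR_RGB2GRAY)[a:b+1,c:e+1];print(hs)
m=(np.hypot(P[...,0]-.437,P[...,1]-.307)<.026)&(P[...,2]<.06);q=P[m];print('inside beaker',len(q),np.percentile(q[:,2],[0,10,30,50,70,90]).round(3))
f=m&(P[...,2]<.03)
v,u=np.where(f);print('floor',((P[v.min():v.max()+1,u.min():u.max()+1,2])*1e3).round().astype(int))
print(t['color'][v.min():v.max()+1,u.min():u.max()+1].astype(int).ptp(-1) if hasattr(np.ndarray,'ptp') else np.ptp(t['color'][v.min():v.max()+1,u.min():u.max()+1].astype(int),-1))
E
```

```text
cluster top z(mm)
186 324
[[  2   3   5 ...   4   3   6]
 [  0   5   4 ...   5   4   4]
 [  4   3   3 ...   4   6   1]
 ...
 [  3 928   4 ...   5   3   5]
 [  1   5   5 ...   1   2   3]
 [  5   5   5 ...   2   1   1]]
[[158 158 157 ... 161 161 160]
 [158 159 159 ... 161 160 161]
 [158 158 158 ... 160 160 160]
 ...
 [160 161 160 ... 159 159 159]
 [160 159 160 ... 160 159 159]
 [161 161 160 ... 161 160 159]]
inside beaker 421 [0.004 0.008 0.011 0.026 0.041 0.053]
floor [[ 53  48  44  42  40  39  31  28  29  27  26  21  25  27  81  80]
 [ 47  47  41  35  32  30  24  21  18  18  15  13  14  10  14  80]
 [ 42  39  37  34  29  21  19  20  15  11   5  10   8   7   9  81]
 [ 39  36  31  31  26  17  17  14   8  10   7   6   9  11   7   6]
 [ 41  34  30  25  19  18  13   9   7   8   9   6   8   9   8   8]
 [ 33  31  27  20  19  12  10   6   9   4   8   6   8   8   7   9]
 [ 32  32  28  23  18  14   9   9   9   8   9   9   5  10   8   8]
 [ 33  29  23  20  12   6  11   8   7   6  11   8   4   7   8  10]
 [ 29  26  22  19  14   9   7   9   6   7   9  10   6  11   7   8]
 [ 33  27  21  15  14   6   8   6   8   9   8   8  10   8   7   8]
 [ 29  27  22  16  11   8  11   8   6   8  10   7   6   8  11   9]
 [ 32  26  23  15  15   9   8   8   9   8  11   7   8   9   9   9]
 [ 33  30  23  17  13  12  10  11   6  10  10   8   8   9   8   8]
 [ 33  31  23  18  16  12   5  11  11   9   9  10   7   7  10  78]
 [ 37  33 928  23  17  11   9  10   9   8   7   9   9   6   8  80]
 [ 38  35  32  26  21  18  11   8   8  12  12   8  10  11  78  79]
 [ 43  39  33  32  24  17  18  14   9   8   9   8  12  78  81  79]
 [ 46  42  38  34  31  24  22  19  17  13  12   7   8  78  80  78]
 [ 51  48  44  40  37  34  30  28  26  23  24  25  77  82  79  56]]Traceback (most recent call last):
  File "<stdin>", line 9, in <module>
AttributeError: `ptp` was removed from the ndarray class in NumPy 2.0. Use np.ptp(arr, ...) instead.
```

```bash
python3 - <<'E'
from h import *
import sys;np.set_printoptions(linewidth=220,threshold=sys.maxsize)
t=load('top');P=cloud(t)
a,b,c,e=196,222,330,352
print((P[a:b,c:e,2]*1e3).round().astype(int));print(t['color'][a:b,c:e,0].astype(int));print((t['color'][a:b,c:e,0].astype(int)-t['color'][a:b,c:e,2]))
s=load('scene');Q=cloud(s)
m=(np.hypot(Q[...,0]-.437,Q[...,1]-.307)<.027)&(Q[...,2]<.06);q=Q[m];print('inside',len(q),q[:,2].min())
f=q[q[:,2]<.03];print('low pts',len(f),np.c_[(f-[.437,.307,0])*1e3][:40].round().astype(int).tolist())
E
```

```text
[[  4   3   3 928   5   4   3  10  15  13   2   4   3   3   6   3   1   3   5   4   7   3]
 [  4   2   4   6   6   3   2   4   7   3   4   2   2   0   0   3   1   3   5   5   4   3]
 [  4   0   5   4   5   1   2   2   2   4   4   5   2   6   4   2   5   4   3   5   6   4]
 [  6   4   2   3   3   2   2   3   2   3   5   3   4  29  30  27  28   0   3   4   4   3]
 [  7   5   3   5   8   0   5   4   3   3   5   4  25  27  28  31  25   5   2   3   4   3]
 [  3   1   1   3   3   3   4   4   2   2   2   2  28  28  32  29  33  25   4   9   5   2]
 [  2   5   4   2  -1   4   4   5   4   1   7  16  26  29  27  30  29  25   4   4   2   2]
 [  6   5   3   3   5   4   6   4   3   6  15  16  27  29  30  30  27  29   2   3   4   4]
 [  2   7   0   4   5   4   3   4   2   6  15  19  27  30  32  28  30  29   5   6   5   2]
 [  4   4   6   5   3   1  13  16  15   8  14  18  15  27  26  27  23   4   4   2   4   6]
 [  0   2   4   4   4  12  14  16  15  17   3  12  14  13  18  18  12   5   4   3   4   3]
 [  0   4   3   4  14  17  17  13  17  16  16   5   8  14  13  16   3   0   5   1   3   4]
 [  4   
[... 5358 characters left out ...]

 [10  8  9 10 12 12 11 10 11 10  9 11 16 14 11 10 11 12 12 11 11 10]]
inside 322 -0.0011135610922262673
low pts 123 [[-13, -15, 28], [-15, -14, 28], [-15, -12, 30], [-18, -10, 29], [-20, -9, 28], [-22, -5, 30], [-17, -11, 24], [-16, -9, 27], [-20, -8, 25], [-19, -5, 28], [-21, -4, 28], [-25, -3, 26], [-18, -8, 22], [-18, -6, 24], [-21, -5, 23], [-19, -2, 28], [-23, -1, 26], [-22, 1, 29], [-21, -4, 20], [-21, -2, 23], [-20, 1, 25], [-21, 2, 27], [-20, 6, 27], [-20, 8, 29], [9, -24, 6], [10, -23, 4], [11, -22, 2], [10, -20, 3], [15, -20, 5], [14, -18, 5], [18, -20, 2], [19, -18, 6], [15, -17, 4], [14, -15, 4], [17, -17, 1], [18, -15, 4], [16, -13, 3], [15, -11, 6], [22, -14, 5], [19, -13, 2]]
```

```bash
python3 -c "
from workcell import manip
print(manip.hand_in());print(manip.state()['clock'])"
```

```text
the job is handed in; nothing more can be done
None
the job is handed in; nothing more can be done
```

I tipped the beaker to about 115° over the tray with a shake and stood it empty and upright on the cork mat. I then picked the ammonite out of the tray and laid it in the glass dish. I handed the job in at about 26 s on the robot's clock.

**What the last checks showed:**
- **Ammonite:** it lies flat near the middle of the dish, seen in the last picture and in depth.
- **Beaker:** it stands upright on the mat at about (0.437, 0.306). Its floor reads flat and empty where the top camera can see it; part of the floor is hidden.
- **Pebbles:** four show clearly in the tray. One rests about 13 mm higher than the others, and I take a brown patch under it (from depth and colour) to be the fifth; I did not see that one separately.
- **Other things:** the lens, petri dish, dropper and forceps look unmoved by eye; I did not measure them again.

**What disagreed with the description:**
- **Tool offset:** both cameras put the fingertips about 32 mm behind the reported TCP. I corrected for this in every grasp.
- **First approach:** my first approach to the beaker ran the wrist into a joint limit near a singular pose. I re-planned it from the side without touching anything.

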